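# Plant the trees and build the hill of a diorama

### The arm

A 6-joint arm with a two-finger parallel gripper is mounted at the origin on the work surface. World frame = base frame: x ahead of the robot, y to its left, z up, the work surface at z = 0. Lengths are in mm, angles in rad, forces in N, time in s.
With the tool pointing down it reaches from about 275 to 750 mm from the base axis. Payload 10.2 kg.
Tool frame: the origin (TCP) lies at the centre of the arm's flange, where the gripper is bolted on; the fingertips stand 173 mm ahead of it and the grasp point (between the pads) lies 155 mm ahead of it; z points along the fingers, y is the line along which they close (so a half turn about z gives the same grasp; the last joint's range is limited). The gripper opens to 85 mm and grips with 20 to 120 N. Pads are 22 mm wide; open, the fingers measure 114 mm over their backs; the gripper's body (76 mm by 85 mm) begins 54 mm behind the grasp point. The pads swing forward as they close: fully open they stand 13 mm farther back than shut.
Start: joints at [0.906, 0.313, 1.498, -0, 1.331, -0.223], TCP at [224.487, 474.593, 404.694] pointing down, gripper open.
Joint ranges: [-2.94, 2.94], [-0.97, 2.17], [0.19, 2.56], [-1.23, 4.37], [0.02, 3.11], [-2.88, 2.88]. Speed limits (rad/s): [2.39, 2.39, 3.01, 3.14, 3.14, 3.14].

### API

Orientations are given as a unit quaternion [w, x, y, z].
In Python, from rig import ctrl gives the robot as it stands.
- The arm moves only by the shell command python3 steer.py 'ROWS' [OPENING] [FORCE]. ROWS is a JSON list of rows, 1 to 8 of them, each written [[dx, dy, dz], [rx, ry, rz]]: dx, dy, dz in mm, then a rotation vector rx, ry, rz in rad; each row is the pose to reach, as a shift and turn from the pose commanded when the command began, along the tool's axes at that moment; what a row does not reach only later rows make up. A row lasts 1/10 s, in which the tool goes at most 50 mm and 0.15 rad, less where a joint would pass 70% of its speed; a pose out of reach is approached as far as the arm can. OPENING is the opening from 0.0 (shut) to 1.0 (fully open), set as the command begins (- or left out keeps the last). The fingers move at their own pace and stop on an object; FORCE is the grip in N (left out, the last holds). Time passes only in rows, so rows that do not move let the fingers close. It prints the time, the measured TCP pose, the force, the opening and the grip force at its end. Input that does not fit is refused with a message, and nothing moves.
- ctrl.sense(): the state, without advancing time (a new reading comes with each control period).
- ctrl.capture(name): name is "side" or "top" or "wrist"; returns the picture (480x640x3 uint8, red, green, blue); there is no depth.
- ctrl.calibration(name): a dict with "fx", "fy", "cx", "cy" (pixels), "position" and "attitude" of the camera in the world. Camera axes: x right, y down, z forward; pixel columns grow to the right and rows downward; lengths in mm; the calibration is good to about 2 mm. A picture is of the moment at which its call begins: read the wrist's pose just before it. calibration takes no time and is no camera call; for the wrist camera it gives the pose at the moment of the call.
- ctrl.finish_job(): hands the job in; it is judged then, once.
The state is a dict: "time_s": time; "joints": joint angles; "dq": joint speeds; "tau": joint torques, N m; "eef_pos": TCP position; "ee_rot": TCP orientation; "force": force on the tool from outside, world axes, zero at the start; "wrist_torque": the same for the moment, N m; "grip_width": opening from 0.0 (shut) to 1.0 (fully open); "grip_force": force on a finger pad.
Only numpy, scipy, OpenCV 4.12 (cv2) and the standard library are available. Lean on these libraries where they do the work, as an engineer would, in place of code of your own. Each camera call takes 0.05 s, during which the arm holds its last target. There are 200 camera calls.

### The job

Finish this little landscape: probe the depth of both tree sockets with the depth rod, first the one on the robot's left, then the one on its right. Stand the rod back in its holder, and plant in each socket the tree whose peg is as long as the socket is deep, upright and pushed home so that its white ground line comes level with the turf; the other two trees stay standing in the rack. Build the hill on the brown spot from all the contour discs that are out: flat on one another, the widest at the bottom and the narrowest on top, centred with an even step all round, and leave the paints, jar, cup and other things on the table alone.

Things in the scene. Friction and masses are not known exactly. Their poses are not given: they have to be found in the camera images.
- board: diorama base, fixed: a wooden slab 180 (x) x 280 (y) x 48 mm high with yellow edges and a flat green turf top; origin at the centre of its underside, z up. Two round blind sockets are drilled straight down in its top, and a brown round spot in the middle marks the hill; each socket is ringed with brown
- socket_left (a point): centre of the mouth, level with the turf, of the socket nearer the robot's left (+y) end of the base: 12.2 mm bore, depth unknown and different in each run: 20, 26, 32 or 38 mm
- socket_right (a point): the same for the socket nearer the robot's right (-y) end of the base; its depth is another of 20, 26, 32 or 38 mm, never the same as the left one's
- hill_spot (a point): centre of the brown spot (72 mm across) on the turf, at turf height; 100 mm or a little more from either socket
- rack: fixed wooden tree rack, 150 x 150 x 30 mm, four holes (12.2 mm bore, 20 mm deep) at +-37.5 mm in its x and y, a tree standing in each; origin at the centre of its underside, z up
- tree_pink: loose model tree, 30 g, pink blossom crown: plain trunk 11 mm thick, rounded foot, no shoulder (it slides in until the foot meets the hole's bottom), white ground line 20 mm above the foot (its peg length); firm barrel crown 36 mm across, sides upright from 50 to 70 mm above the foot, top at 78 mm. Origin at the centre of the foot, z up
- tree_lime: loose model tree, 30 g, light yellow-green crown: plain trunk 11 mm thick, rounded foot, no shoulder (it slides in until the foot meets the hole's bottom), white ground line 26 mm above the foot (its peg length); firm barrel crown 36 mm across, sides upright from 56 to 76 mm above the foot, top at 84 mm. Origin at the centre of the foot, z up
- tree_dark: loose model tree, 30 g, very dark green crown: plain trunk 11 mm thick, rounded foot, no shoulder (it slides in until the foot meets the hole's bottom), white ground line 32 mm above the foot (its peg length); firm barrel crown 36 mm across, sides upright from 62 to 82 mm above the foot, top at 90 mm. Origin at the centre of the foot, z up
- tree_orange: loose model tree, 30 g, orange autumn crown: plain trunk 11 mm thick, rounded foot, no shoulder (it slides in until the foot meets the hole's bottom), white ground line 38 mm above the foot (its peg length); firm barrel crown 36 mm across, sides upright from 68 to 88 mm above the foot, top at 96 mm. Origin at the centre of the foot, z up
- rod: depth rod, loose, 60 g, standing in its holder: steel shaft 6 mm thick and 50 mm long with black rings every 10 mm, above it a brass stop collar (19 mm across, 50 to 55 mm from the tip), then a red round handle 15 mm thick, 55 to 115 mm from the tip. Origin at the tip, z from the tip up to the handle
- holder_mouth (a point): centre of the mouth of the rod holder's hole, on its top. The holder is a fixed wooden block 70 x 70 x 60 mm high with one upright 9 mm hole 54 mm deep in the middle of its top; the rod hangs in it by its collar, which rests on the top, so that the tip of a rod that is home is 50 mm below this point
- disc_66: flat dark brown contour disc of the hill, 66 mm across, 12 mm thick, loose, lying on the pink cutting mat; origin at the centre of its underside, z up. May be absent
- disc_54: flat tan contour disc of the hill, 54 mm across, 12 mm thick, loose, lying on the pink cutting mat; origin at the centre of its underside, z up. May be absent
- disc_42: flat light green contour disc of the hill, 42 mm across, 12 mm thick, loose, lying on the pink cutting mat; origin at the centre of its underside, z up. May be absent
- disc_30: flat dark green contour disc of the hill, 30 mm across, 12 mm thick, loose, lying on the pink cutting mat; origin at the centre of its underside, z up. May be absent
- paint_red: red paint bottle, 34 mm across, 78 mm high; a bystander to be left alone
- paint_blue: blue paint bottle, 34 mm across, 78 mm high; a bystander to be left alone
- glue: white glue jar with a yellow lid, 44 mm across, 55 mm high; a bystander to be left alone
- water_cup: clear water cup, 64 mm across, 70 mm high; a bystander to be left alone
- tape: yellow ring of tape, 68 mm across, 19 mm high; a bystander to be left alone
- brush: paint brush, 170 mm long, lying; a bystander to be left alone
- mat: pink cutting mat, fixed, 270 x 240 x 3 mm; origin at the centre of its underside

How it is judged (in metres and radians):
On the way, in this order (a step that is already met when the one before it is completed fails the run):
1. the depth rod rests in the left socket, its tip more than 18 mm below the turf (z of rod in the frame of socket_left below -0.018 m and horizontal distance between rod and socket_left below 0.006 m and linear speed of rod below 0.006 m/s), for 0.2 s.
2. then it rests in the right socket, its tip more than 18 mm below the turf (z of rod in the frame of socket_right below -0.018 m and horizontal distance between rod and socket_right below 0.006 m and linear speed of rod below 0.006 m/s), for 0.2 s.
At the end, for the whole second after the job is handed in: Each socket holds an upright tree, its line within 3 mm of the turf; spare trees stand in the rack; the rod is home in its holder (within 5 mm); every disc lies flat, within 6 mm of the spot's centre, narrower above wider; all released and at rest (((z of tree_pink in the frame of socket_left between -0.023 and -0.017 m and horizontal distance between tree_pink and socket_left below 0.005 m and angle between tree_pink's own z axis and vertical below 0.17 rad) or (z of tree_lime in the frame of socket_left between -0.029 and -0.023 m and horizontal distance between tree_lime and socket_left below 0.005 m and angle between tree_lime's own z axis and vertical below 0.17 rad) or (z of tree_dark in the frame of socket_left between -0.035 and -0.029 m and horizontal distance between tree_dark and socket_left below 0.005 m and angle between tree_dark's own z axis and vertical below 0.17 rad) or (z of tree_orange in the frame of socket_left between -0.041 and -0.035 m and horizontal distance between tree_orange and socket_left below 0.005 m and angle between tree_orange's own z axis and vertical below 0.17 rad)) and ((z of tree_pink in the frame of socket_right between -0.023 and -0.017 m and horizontal distance between tree_pink and socket_right below 0.005 m and angle between tree_pink's own z axis and vertical below 0.17 rad) or (z of tree_lime in the frame of socket_right between -0.029 and -0.023 m and horizontal distance between tree_lime and socket_right below 0.005 m and angle between tree_lime's own z axis and vertical below 0.17 rad) or (z of tree_dark in the frame of socket_right between -0.035 and -0.029 m and horizontal distance between tree_dark and socket_right below 0.005 m and angle between tree_dark's own z axis and vertical below 0.17 rad) or (z of tree_orange in the frame of socket_right between -0.041 and -0.035 m and horizontal distance between tree_orange and socket_right below 0.005 m and angle between tree_orange's own z axis and vertical below 0.17 rad)) and ((z of tree_pink in the frame of socket_left between -0.023 and -0.017 m and horizontal distance between tree_pink and socket_left below 0.005 m and angle between tree_pink's own z axis and vertical below 0.17 rad) or (z of tree_pink in the frame of socket_right between -0.023 and -0.017 m and horizontal distance between tree_pink and socket_right below 0.005 m and angle between tree_pink's own z axis and vertical below 0.17 rad) or (x of tree_pink in the frame of rack between -0.06 and 0.06 m and y of tree_pink in the frame of rack between -0.06 and 0.06 m and z of tree_pink in the frame of rack below 0.015 m and angle between tree_pink's own z axis and vertical below 0.25 rad)) and ((z of tree_lime in the frame of socket_left between -0.029 and -0.023 m and horizontal distance between tree_lime and socket_left below 0.005 m and angle between tree_lime's own z axis and vertical below 0.17 rad) or (z of tree_lime in the frame of socket_right between -0.029 and -0.023 m and horizontal distance between tree_lime and socket_right below 0.005 m and angle between tree_lime's own z axis and vertical below 0.17 rad) or (x of tree_lime in the frame of rack between -0.06 and 0.06 m and y of tree_lime in the frame of rack between -0.06 and 0.06 m and z of tree_lime in the frame of rack below 0.015 m and angle between tree_lime's own z axis and vertical below 0.25 rad)) and ((z of tree_dark in the frame of socket_left between -0.035 and -0.029 m and horizontal distance between tree_dark and socket_left below 0.005 m and angle between tree_dark's own z axis and vertical below 0.17 rad) or (z of tree_dark in the frame of socket_right between -0.035 and -0.029 m and horizontal distance between tree_dark and socket_right below 0.005 m and angle between tree_dark's own z axis and vertical below 0.17 rad) or (x of tree_dark in the frame of rack between -0.06 and 0.06 m and y of tree_dark in the frame of rack between -0.06 and 0.06 m and z of tree_dark in the frame of rack below 0.015 m and angle between tree_dark's own z axis and vertical below 0.25 rad)) and ((z of tree_orange in the frame of socket_left between -0.041 and -0.035 m and horizontal distance between tree_orange and socket_left below 0.005 m and angle between tree_orange's own z axis and vertical below 0.17 rad) or (z of tree_orange in the frame of socket_right between -0.041 and -0.035 m and horizontal distance between tree_orange and socket_right below 0.005 m and angle between tree_orange's own z axis and vertical below 0.17 rad) or (x of tree_orange in the frame of rack between -0.06 and 0.06 m and y of tree_orange in the frame of rack between -0.06 and 0.06 m and z of tree_orange in the frame of rack below 0.015 m and angle between tree_orange's own z axis and vertical below 0.25 rad)) and distance between rod and holder_mouth below 0.055 m and z of rod in the frame of holder_mouth below -0.045 m and horizontal distance between rod and holder_mouth below 0.005 m and angle between rod's own z axis and vertical below 0.12 rad and horizontal distance between each of disc_66, disc_54, disc_42, disc_30 and hill_spot below 0.006 m and angle between each of disc_66, disc_54, disc_42, disc_30's own z axis and vertical below 0.08 rad and z of each of disc_66, disc_54, disc_42, disc_30 in the frame of hill_spot above -0.003 m and linear speed of each of disc_66, disc_54, disc_42, disc_30, tree_pink, tree_lime, tree_dark, tree_orange below 0.01 m/s and z of each of disc_54, disc_42, disc_30 in the frame of disc_66 above 0.009 m and z of each of disc_42, disc_30 in the frame of disc_54 above 0.009 m and z of disc_30 in the frame of disc_42 above 0.009 m); the robot touches nothing.
It fails at once if a bystander (bottle, jar, cup, tape, brush) is pushed more than 3 cm or knocked over (distance of any of paint_red, paint_blue, glue, water_cup, tape, brush from where it was at the start of the episode above 0.03 m or angle between any of paint_red, paint_blue, glue, water_cup's own z axis and vertical above 0.5 rad).
Of disc_66, disc_54, disc_42, disc_30 only 2 to 4 are there at a start; the rules pass over those that are not, and their reading is None.
At some moment in a run one of disc_66, disc_54, disc_42, disc_30 may be knocked a few centimetres aside while the robot is not near it.
It also fails if it takes over 210 s, if anything falls off the work surface, if the arm or the gripper's body presses on something with over 40 N, if the wrist force passes 120 N, or if a joint passes its speed limit or range.

## Working session

There is one attempt and no reset: what is moved stays moved. The work goes in short steps, Python scripts to look and compute and a shell command to move; the robot and the scene stay as the last step left them, time stands still between calls to the robot, and variables do not carry over. Pictures are saved under pics/ and viewed, at most 14 in all, crops included, and the job is handed in when it is done.

```bash
ls; mkdir -p pics
python3 - <<'E'
from rig import ctrl
import cv2,json
for n in ("top","side","wrist"):
    c=ctrl.calibration(n); print(n,c)
    cv2.imwrite(f"pics/{n}0.png",ctrl.capture(n)[:,:,::-1])
print(ctrl.sense())
E
```

```text
pics
rig.py
steer.py
top {'fx': 596.5103985036995, 'fy': 596.5103985036995, 'cx': 319.8079741601867, 'cy': 233.2299966066533, 'position': array([ 442.36387429,   -3.13460148, 1635.74480351]), 'attitude': array([-0.02766701,  0.71435855, -0.69840612,  0.03398965])}
side {'fx': 612.1718895373842, 'fy': 612.1718895373842, 'cx': 313.63267985770597, 'cy': 240.39212013120712, 'position': array([  427.83501139, -1013.72001996,   804.58016127]), 'attitude': array([-0.45306361,  0.88768825, -0.07769751,  0.02657127])}
wrist {'fx': 332.3565995441966, 'fy': 332.3565995441966, 'cx': 324.1356614763876, 'cy': 240.37994909220822, 'position': array([151.55878791, 508.94847234, 374.44700537]), 'attitude': array([0.13514709, 0.8341624 , 0.52785039, 0.08533649])}
{'time_s': 0.15, 'joints': array([ 9.05582755e-01,  3.13338512e-01,  1.49821319e+00, -1.38399570e-05,
        1.33100414e+00, -2.23407111e-01]), 'dq': array([ 0.00051441, -0.00222026, -0.00141489, -0.00191419,  0.00119852,
       -0.00036502]), 'tau': array([ 1.78119481e-03, -4.12367928e+01, -2.59797835e+01, -1.87912242e-04,
        3.17115468e-03, -3.72233922e-05]), 'eef_pos': array([224.48252317, 474.57141438, 404.27632795]), 'ee_rot': array([-2.00938902e-04,  2.19109362e-01,  9.75700187e-01, -4.37726728e-04]), 'force': array([-0.46184276,  0.20722395,  0.08748126]), 'wrist_torque': array([ 0.01241452, -0.03188774,  0.0253108 ]), 'grip_force': 0.0, 'grip_width': 0.9991520567907565}
```
View pics/top0.png

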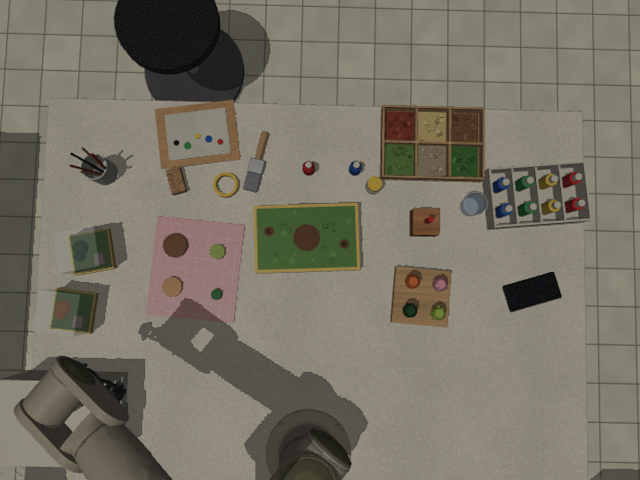

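View pics/side0.png

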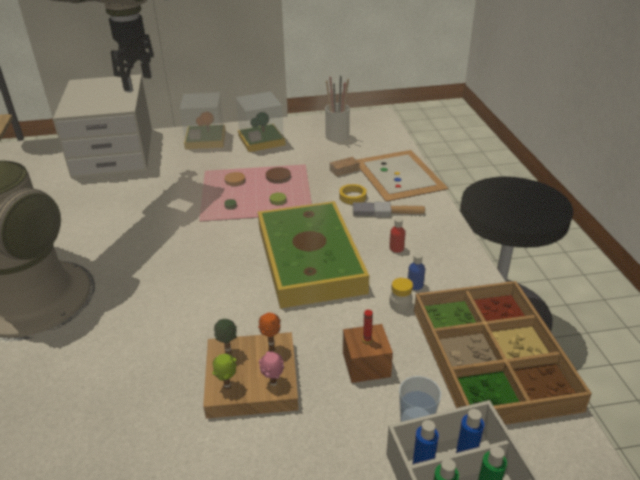

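Create h.py:
```python
import numpy as np, cv2
from scipy.spatial.transform import Rotation as R
from rig import ctrl
rot=lambda q: R.from_quat(np.roll(q,-1)).as_matrix()
def shot(n,save=None):
    c=ctrl.calibration(n); im=ctrl.capture(n)
    if save: cv2.imwrite(f"pics/{save}.png",im[:,:,::-1])
    return im,c
def ray(c,uv):
    d=rot(c["attitude"])@[(uv[0]-c["cx"])/c["fx"],(uv[1]-c["cy"])/c["fy"],1]
    return c["position"],d
def plane(c,uv,z):
    p,d=ray(c,uv); return p+d*(z-p[2])/d[2]
def proj(c,P):
    v=rot(c["attitude"]).T@(np.asarray(P,float)-c["position"]); return np.array([c["cx"]+c["fx"]*v[0]/v[2],c["cy"]+c["fy"]*v[1]/v[2]])
def tri(obs):  # [(c,uv),...] -> point, residual
    A=np.zeros((3,3));b=np.zeros(3);L=[]
    for c,uv in obs:
        p,d=ray(c,uv);d=d/np.linalg.norm(d);M=np.eye(3)-np.outer(d,d);A+=M;b+=M@p;L.append((M,p))
    x=np.linalg.solve(A,b); return x,max(np.linalg.norm(M@(x-p)) for M,p in L)
HSV=dict(pink=((140,60,90),(178,255,255)),lime=((28,130,110),(45,255,255)),orange=((4,150,120),(16,255,255)),
 red=((170,150,70),(180,255,255)))
def blobs(im,lo,hi,amin=30):
    m=cv2.inRange(cv2.cvtColor(im,cv2.COLOR_RGB2HSV),np.array(lo),np.array(hi))
    n,l,s,ce=cv2.connectedComponentsWithStats(m)
    return sorted([(int(s[i][4]),ce[i].round(1).tolist(),s[i][:4].tolist()) for i in range(1,n) if s[i][4]>=amin],reverse=True)
```

Run:
```python
from h import *
im=cv2.imread("pics/top0.png")[:,:,::-1]; c=ctrl.calibration("top"); cs=ctrl.calibration("side"); ims=cv2.imread("pics/side0.png")[:,:,::-1]
hs=cv2.cvtColor(im,cv2.COLOR_RGB2HSV)
for n,uv,z in [("sl",(269,231),48),("sr",(344,244),48),("hill",(307,238),48),("rackc",(422,296),30),("holder",(426,222),60),("rodtop",(432,217),125),("d66",(175,245),15),("d54",(172,287),15),("d42",(218,252),15),("d30",(217,294),15),("orange",(413,282),85),("pink",(440,284),65),("dark",(410,310),80),("lime",(438,312),75)]:
    P=plane(c,uv,z); print(n,P.round(0),"side",proj(cs,P).round(0),hs[uv[1],uv[0]])
s=ctrl.sense(); T=rot(s["ee_rot"]); w=ctrl.calibration("wrist")
print("cam in tool",(T.T@(w["position"]-s["eef_pos"])).round(1),"\n",(T.T@rot(w["attitude"])).round(3))
print("turf/hill tri",tri([(c,(307,238)),(cs,(310,242))]), "rodtop",tri([(c,(432,216)),(cs,(368,313))]))
```

```text
sl [584. 120.  48.] side [308. 213.] [ 16 103  52]
sr [554. -81.  48.] side [309. 270.] [ 13 128  32]
hill [568.  18.  48.] side [308. 240.] [ 13 131  68]
rackc [ 420. -294.   30.] side [251. 366.] [ 16 111 124]
holder [ 617. -298.   60.] side [366. 339.] [179 222  61]
rodtop [ 623. -301.  125.] side [371. 312.] [  0 196 120]
d66 [543. 376.  15.] side [278. 172.] [ 12 126  79]
d54 [429. 380.  15.] side [234. 176.] [ 15 119 133]
d42 [527. 259.  15.] side [277. 196.] [ 36 119 116]
d30 [413. 258.  15.] side [230. 201.] [ 62 107  76]
orange [ 457. -260.   85.] side [268. 326.] [ 10 186 140]
pink [ 453. -335.   65.] side [271. 367.] [175  83 147]
dark [ 384. -254.   80.] side [225. 331.] [ 64 120  49]
lime [ 380. -328.   75.] side [225. 366.] [ 37 144 122]
cam in tool [80.6 -0.1 29.8] 
 [[-0.001 -0.949 -0.316]
 [ 1.    -0.001  0.001]
 [-0.001 -0.316  0.949]]
turf/hill tri (array([569.87713833,  18.0229258 ,  43.27811332]), np.float64(1.7098943044368724)) rodtop (array([ 622.05508775, -300.55418229,  122.66499103]), np.float64(3.6002366098883387))
```

View pics/wrist0.png

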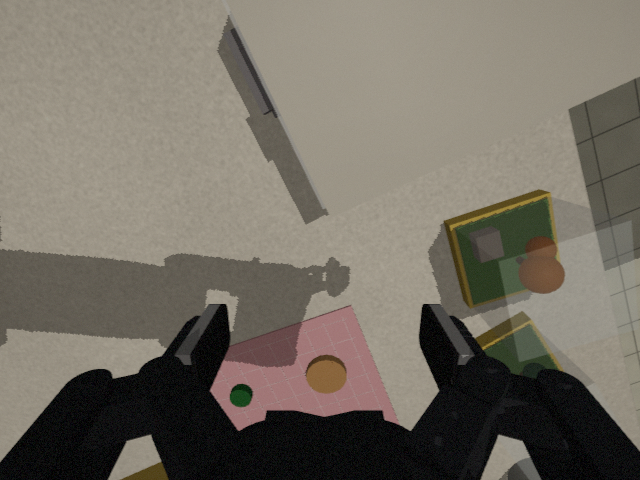

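```bash
cat >> h.py <<'E'
def to(P,yaw=180.,pose=None):
    "tool-axes shift to TCP target P with tool x at the given yaw, tool down"
    s=ctrl.sense(); T=rot(s["ee_rot"]); y=np.radians(yaw)
    G=np.array([[np.cos(y),np.sin(y),0],[np.sin(y),-np.cos(y),0],[0,0,-1]]).T
    return (T.T@(np.asarray(P,float)-s["eef_pos"])).round(1).tolist()+R.from_matrix(T.T@G).as_rotvec().round(4).tolist()
E
python3 steer.py '[[[-40, -21, 0], [0, 0, -0.06]], [[-90, -47, 0], [0, 0, -0.12]], [[-140, -74, 0], [0, 0, -0.2]], [[-190, -100, 0], [0, 0, -0.28]], [[-240, -126, 0], [0, 0, -0.36]], [[-290, -152, 0], [0, 0, -0.4415]], [[-340, -179, 0], [0, 0, -0.4415]], [[-380, -200, 0], [0, 0, -0.4415]]]' 1.0 40
python3 -c "
from h import *
print(to([568,18,404]),ctrl.sense()['eef_pos'],ctrl.sense()['joints'])"
```

```text
time_s: 0.95
eef_pos: [462.8, 156.8, 404.7]
ee_rot: [-0.0, 0.0, 1.0, 0.0]
force: [0.0, 0.2, 0.3]
grip_width: 0.999
grip_force: 0.0
[-105.3, -138.8, 0.7, 0.0001, -0.0, -0.0003] [462.78740375 156.82633374 404.68560695] [ 8.63964572e-02  2.32669463e-01  1.60323507e+00  1.00270760e-04
  1.30569488e+00 -1.48412652e+00]
```

```bash
python3 -c "
from h import *
shot('wrist','w1')"
python3 steer.py '[[[-30, -40, 0], [0, 0, 0]], [[-60, -80, 0], [0, 0, 0]], [[-85, -115, 0], [0, 0, 0]], [[-100, -135, 0], [0, 0, 0]], [[-105, -139, 0], [0, 0, 0]], [[-105, -139, 0], [0, 0, 0]], [[-105, -139, 0], [0, 0, 0]]]'
cat >> h.py <<'E'
def board(im,c):
    "brown round marks on the turf: ellipses fitted to dark/brown non-green holes inside the green region"
    hs=cv2.cvtColor(im,cv2.COLOR_RGB2HSV)
    g=cv2.inRange(hs,(38,90,30),(70,255,255)); g=cv2.morphologyEx(g,cv2.MORPH_CLOSE,np.ones((3,3),np.uint8))
    cs,hi=cv2.findContours(g,cv2.RETR_CCOMP,cv2.CHAIN_APPROX_NONE); out=[]
    for k,q in enumerate(cs):
        if hi[0][k][3]>=0 and cv2.contourArea(q)>60:
            e=cv2.fitEllipse(q); out.append((round(cv2.contourArea(q)),[round(float(v),2) for v in e[0]],[round(float(v),1) for v in e[1]],plane(c,e[0],48).round(1).tolist()))
    return sorted(out,reverse=True)
E
python3 - <<'E'
from h import *
im,c=shot("wrist","w2")
for b in board(im,c): print(b)
print(ctrl.sense()["eef_pos"])
E
```

```text
time_s: 1.7
eef_pos: [566.4, 20.8, 404.7]
ee_rot: [-0.0, -0.0, 1.0, 0.0]
force: [-0.1, 0.7, -0.4]
grip_width: 0.998
grip_force: 0.0
(3998, [322.01, 217.31], [70.4, 72.3], [569.9, 18.6, 48.0])
(571, [220.6, 204.11], [25.9, 28.2], [556.3, -82.8, 48.0])
(534, [420.64, 232.18], [25.0, 27.4], [585.7, 120.0, 48.0])
[566.37378838  20.90330098 404.82783765]
```

View pics/w2.png

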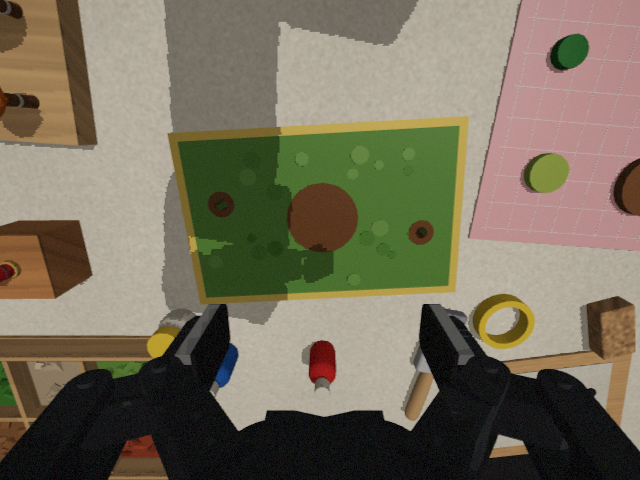

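```bash
python3 steer.py '[[[-10, -40, 0], [0, 0, 0]], [[-20, -90, 0], [0, 0, 0]], [[-20, -110, 0], [0, 0, 0]], [[-20, -110, 0], [0, 0, 0]], [[-20, -110, 0], [0, 0, 0]]]'
python3 - <<'E'
from h import *
im,c=shot("wrist","w3")
import pickle; 
B=board(im,c)
for b in B: print(b)
# w2 pose: same attitude, TCP known
import copy; c2=copy.deepcopy(c); s=ctrl.sense()["eef_pos"]; c2["position"]=c["position"]-s+np.array([566.37,20.87,404.8])
for uv in ((322.01,217.31),(220.6,204.11),(420.64,232.18)):
    for b in B:
        x,r=tri([(c2,uv),(c,b[1])])
        if r<3: print(uv,x.round(1),r.round(2))
print(s)
E
python3 steer.py '[[[-10, -50, 0], [0, 0, 0]], [[-20, -100, 0], [0, 0, 0]], [[-30, -150, 5], [0, 0, 0]], [[-35, -190, 10], [0, 0, 0]], [[-36, -209, 10], [0, 0, 0]], [[-36, -209, 10], [0, 0, 0]], [[-36, -209, 10], [0, 0, 0]]]'
python3 - <<'E'
from h import *
im,c=shot("wrist","w4"); print(ctrl.sense()["eef_pos"])
E
```

```text
time_s: 2.25
eef_pos: [586.6, -89.2, 404.9]
ee_rot: [-0.0, -0.0, 1.0, 0.0]
force: [1.0, -0.2, 0.8]
grip_width: 0.997
grip_force: 0.0
(4238, [433.05, 197.29], [69.8, 77.4], [569.9, 19.1, 48.0])
(607, [331.15, 183.69], [27.7, 28.0], [556.3, -82.3, 48.0])
(568, [531.85, 212.75], [24.5, 29.6], [585.7, 120.6, 48.0])
(322.01, 217.31) [569.3  18.3  50.5] 0.03
(220.6, 204.11) [555.9 -82.4  50.4] 0.09
(420.64, 232.18) [585.  118.9  50.6] 0.04
[586.68584083 -88.75352551 404.95512327]
time_s: 3.0
eef_pos: [623.3, -297.7, 394.8]
ee_rot: [0.0, -0.001, 1.0, 0.0]
force: [0.3, 1.2, 0.6]
grip_width: 1.001
grip_force: 0.0
[ 623.28769419 -297.26333014  395.12984104]
```

View pics/w4.png

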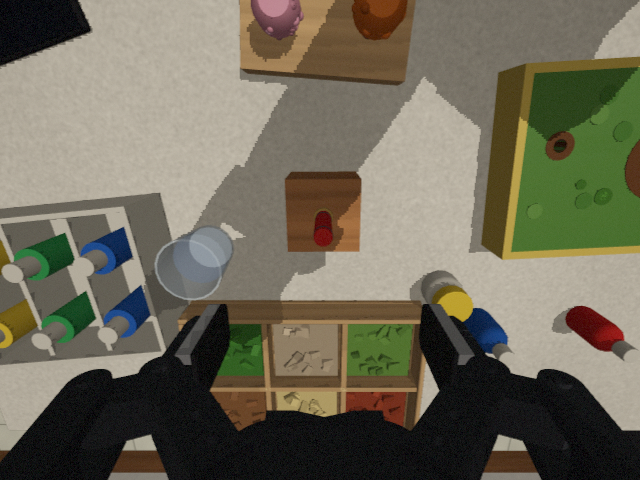

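Run:
```python
from h import *
im,c=shot("wrist"); s=ctrl.sense()
hs=cv2.cvtColor(im,cv2.COLOR_RGB2HSV)
m=(cv2.inRange(hs,(0,190,50),(5,255,255))|cv2.inRange(hs,(170,170,50),(180,255,255))); m[:200]=0;m[260:]=0;m[:,:290]=0;m[:,350:]=0
ys,xs=np.nonzero(m); print("red bbox",xs.min(),xs.max(),ys.min(),ys.max(),xs.size)
w=[ (r,xs[ys==r].min(),xs[ys==r].max()) for r in range(ys.min(),ys.max()+1,3)]; print(w)
u=(xs.min()+xs.max())/2
v=ys.max()+.5-332/(c["position"][2]-125)*7.5
print("rodtop",u,v,plane(c,(u,v),125).round(1), "axis foot",plane(c,(u,ys.min()),65).round(1))
print("tcp",s["eef_pos"].round(2),"tool axis at 125 px",proj(c,[*s["eef_pos"][:2],125]).round(1))
# holder top quad
hm=cv2.inRange(hs,(5,90,70),(18,200,255)); hm[:160]=0;hm[256:]=0;hm[:,:280]=0;hm[:,365:]=0
hm=cv2.morphologyEx(hm,cv2.MORPH_OPEN,np.ones((3,3),np.uint8)); 
q=max(cv2.findContours(hm,cv2.RETR_EXTERNAL,cv2.CHAIN_APPROX_NONE)[0],key=cv2.contourArea); b=cv2.boxPoints(cv2.minAreaRect(q))
for p in b: print(p.round(1),plane(c,p,60).round(1))
```

```text
red bbox 313 331 211 245 483
[(211, np.int64(320), np.int64(325)), (214, np.int64(319), np.int64(328)), (217, np.int64(316), np.int64(329)), (220, np.int64(315), np.int64(330)), (223, np.int64(315), np.int64(330)), (226, np.int64(315), np.int64(330)), (229, np.int64(314), np.int64(329)), (232, np.int64(314), np.int64(330)), (235, np.int64(313), np.int64(331)), (238, np.int64(314), np.int64(331)), (241, np.int64(315), np.int64(330)), (244, np.int64(317), np.int64(327))]
rodtop 322.0 235.13964448475696 [ 618.6 -299.   125. ] axis foot [ 614.2 -299.3   65. ]
tcp [ 623.26 -297.21  395.3 ] tool axis at 125 px [324.4 241. ]
[285. 178.] [ 584.6 -333.    60. ]
[360. 178.] [ 584.5 -264.7   60. ]
[360. 251.] [ 655.4 -262.2   60. ]
[285. 251.] [ 655.5 -335.6   60. ]
```

```bash
python3 steer.py '[[[4.3, -1.8, 20], [0, 0, 0]], [[4.3, -1.8, 60], [0, 0, 0]], [[4.3, -1.8, 100], [0, 0, 0]], [[4.3, -1.8, 125], [0, 0, 0]], [[4.3, -1.8, 133], [0, 0, 0]], [[4.3, -1.8, 133], [0, 0, 0]]]' 0.6
python3 - <<'E'
from h import *
im,c=shot("wrist","w5"); print(ctrl.sense()["eef_pos"])
E
python3 steer.py '[[[0, 0, 0], [0, 0, 0]], [[0, 0, 0], [0, 0, 0]], [[0, 0, 0], [0, 0, 0]], [[0, 0, 0], [0, 0, 0]], [[0, 0, 0], [0, 0, 0]], [[0, 0, 0], [0, 0, 0]], [[0, 0, 0], [0, 0, 0]], [[0, 0, 0], [0, 0, 0]]]' 0.0 40
python3 - <<'E'
from h import *
im,c=shot("wrist","w6"); s=ctrl.sense(); print(s["eef_pos"],s["force"],s["grip_force"])
cv2.imwrite("pics/w56.png",np.hstack([cv2.imread(f"pics/w{k}.png")[180:,160:480] for k in (5,6)]))
E
```

```text
time_s: 3.7
eef_pos: [618.8, -300.1, 261.7]
ee_rot: [-0.0, -0.0, 1.0, 0.0]
force: [0.0, 0.5, 0.3]
grip_width: 0.6
grip_force: 0.0
[ 618.96053023 -300.47143284  263.15664318]
time_s: 4.55
eef_pos: [618.7, -300.8, 262.9]
ee_rot: [0.001, 0.0, 1.0, -0.0]
force: [-0.5, 3.7, 6.2]
grip_width: 0.16
grip_force: 39.0
[ 618.73556016 -300.82311974  262.87525871] [-0.21151315  4.09607453  6.02053203] 38.96487593650818
```

View pics/w56.png

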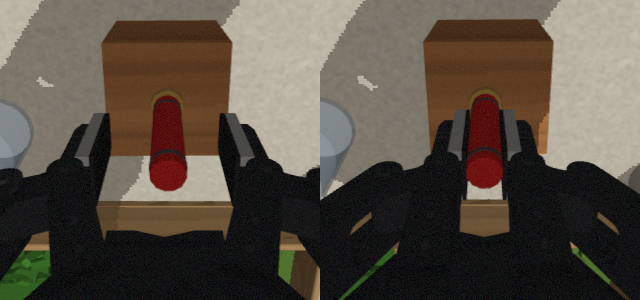

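```bash
python3 steer.py '[[[0, 0, -25], [0, 0, 0]], [[0, 0, -60], [0, 0, 0]], [[0, 0, -90], [0, 0, 0]], [[5, 30, -90], [0, 0, 0]], [[12, 80, -90], [0, 0, 0]], [[20, 130, -90], [0, 0, 0]], [[26, 180, -90], [0, 0, 0]], [[30, 220, -90], [0, 0, 0]]]'
python3 steer.py '[[[2, 40, 0], [0, 0, 0]], [[3, 90, 0], [0, 0, 0]], [[3, 140, 0], [0, 0, 0]], [[3, 180, 0], [0, 0, 0]], [[3, 198, 0], [0, 0, 0]], [[3, 200, 0], [0, 0, 0]], [[3, 200, 0], [0, 0, 0]]]'
python3 - <<'E'
from h import *
im,c=shot("wrist","w7"); s=ctrl.sense(); print(s["eef_pos"],s["force"],s["grip_force"],s["grip_width"])
print("socket px",proj(c,[585.7,120.2,48]).round(1),"tip px",proj(c,[618.8-618.7+s["eef_pos"][0],s["eef_pos"][1],s["eef_pos"][2]-252.9]).round(1)); print([b for b in board(im,c)])
cv2.imwrite("pics/w7c.png",cv2.resize(cv2.imread("pics/w7.png")[150:390,200:440],(720,720)))
E
```

```text
time_s: 5.4
eef_pos: [587.9, -78.9, 351.9]
ee_rot: [0.0, -0.0, 1.0, -0.0]
force: [0.8, -0.3, -0.4]
grip_width: 0.163
grip_force: 39.1
time_s: 6.1
eef_pos: [585.7, 118.7, 351.7]
ee_rot: [0.0, -0.0, 1.0, -0.0]
force: [0.6, -0.6, -1.4]
grip_width: 0.161
grip_force: 39.2
[585.75967291 118.07392162 351.64082371] [ 0.07594922 -1.12287279 -0.77338873] 39.16160523891449 0.16064762656717577
socket px [326.2 228.7] tip px [323.7 249. ]
[(5789, [205.03, 210.26], [81.1, 90.9], [569.5, 18.0, 48.0]), (836, [81.09, 194.55], [29.3, 36.5], [556.1, -83.4, 48.0]), (756, [325.44, 228.37], [30.7, 31.5], [585.4, 119.5, 48.0])]
```

View pics/w7c.png

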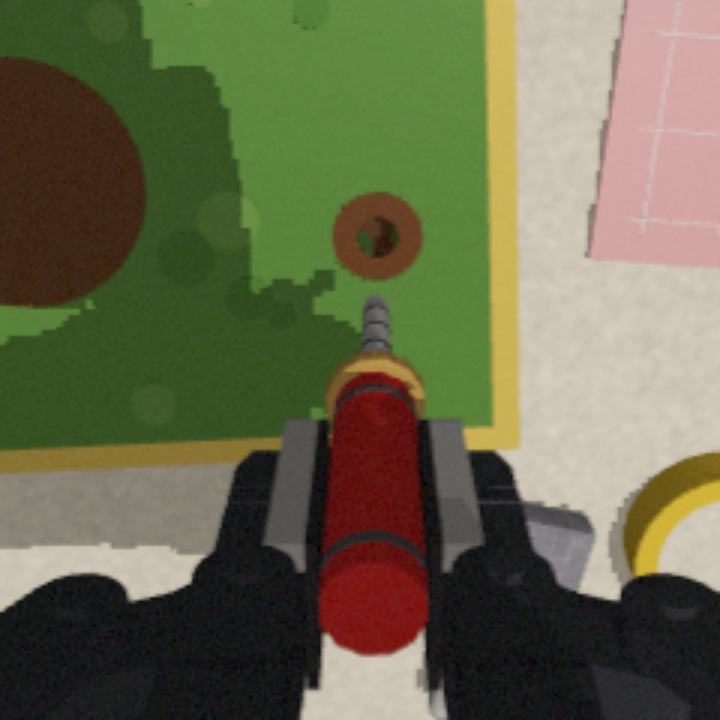

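```bash
python3 steer.py '[[[1, 0.5, 15], [0, 0, 0]], [[1, 0.5, 35], [0, 0, 0]], [[1, 0.5, 50], [0, 0, 0]], [[1, 0.5, 60], [0, 0, 0]], [[1, 0.5, 66], [0, 0, 0]], [[1, 0.5, 66], [0, 0, 0]]]'
python3 steer.py '[[[0, 0, 2], [0, 0, 0]], [[0, 0, 4], [0, 0, 0]], [[0, 0, 6], [0, 0, 0]], [[0, 0, 6], [0, 0, 0]]]'
python3 -c "
from h import *
s=ctrl.sense();print(s['eef_pos'],s['force'],s['wrist_torque'])"
```

```text
time_s: 6.75
eef_pos: [584.7, 118.8, 285.3]
ee_rot: [-0.0, 0.001, 1.0, -0.0]
force: [0.4, 0.5, -0.7]
grip_width: 0.162
grip_force: 39.2
time_s: 7.15
eef_pos: [584.8, 119.4, 280.3]
ee_rot: [0.001, 0.0, 1.0, -0.0]
force: [-0.2, -0.2, 3.9]
grip_width: 0.163
grip_force: 39.7
[584.79226442 119.41803215 280.32270907] [-0.16867265 -0.24176634  3.93056698] [-0.00639392  0.0807153  -0.01109182]
```

```bash
python3 steer.py '[[[0, 0, 1], [0, 0, 0]], [[0, 0, 2], [0, 0, 0]], [[0, 0, 2], [0, 0, 0]], [[0, 0, 2], [0, 0, 0]]]'
python3 steer.py '[[[0, 0, 1], [0, 0, 0]], [[0, 0, 2], [0, 0, 0]], [[0, 0, 2], [0, 0, 0]], [[0, 0, 2], [0, 0, 0]]]'
```

```text
time_s: 7.55
eef_pos: [585.0, 119.4, 279.8]
ee_rot: [0.002, 0.0, 1.0, -0.0]
force: [-1.9, -0.4, 14.2]
grip_width: 0.16
grip_force: 40.6
time_s: 7.95
eef_pos: [585.3, 119.6, 279.3]
ee_rot: [0.003, 0.0, 1.0, 0.0]
force: [-3.1, 0.5, 21.7]
grip_width: 0.16
grip_force: 41.6
```

```bash
python3 steer.py '[[[0, 0, -4], [0, 0, 0]], [[0, 0, -4], [0, 0, 0]], [[0, 0, -4], [0, 0, 0]], [[0, 0, -4], [0, 0, 0]]]'
python3 steer.py '[[[0, 0, -20], [0, 0, 0]], [[0, 0, -50], [0, 0, 0]], [[0, 0, -70], [0, 0, 0]], [[8, -30, -70], [0, 0, 0]], [[15, -80, -70], [0, 0, 0]], [[22, -130, -70], [0, 0, 0]], [[29.4, -175, -70], [0, 0, 0]], [[29.4, -203, -70], [0, 0, 0]]]'
python3 steer.py '[[[0, 0, 0], [0, 0, 0]], [[0, 0, 0], [0, 0, 0]]]'
python3 - <<'E'
from h import *
im,c=shot("wrist","w8"); s=ctrl.sense(); print(s["eef_pos"],s["force"])
print("tip px",proj(c,[s["eef_pos"][0]+.8,s["eef_pos"][1]+.9,s["eef_pos"][2]-252]).round(1)); print([b for b in board(im,c)])
cv2.imwrite("pics/w8c.png",cv2.resize(cv2.imread("pics/w8.png")[180:300,260:380],(480,480)))
E
```

```text
time_s: 8.35
eef_pos: [584.8, 119.4, 280.1]
ee_rot: [0.001, 0.0, 1.0, 0.0]
force: [0.1, 0.6, 5.3]
grip_width: 0.161
grip_force: 39.6
time_s: 9.15
eef_pos: [554.3, -86.4, 349.1]
ee_rot: [-0.001, 0.001, 1.0, 0.0]
force: [0.4, 1.3, -0.3]
grip_width: 0.165
grip_force: 39.2
time_s: 9.35
eef_pos: [555.1, -83.7, 349.1]
ee_rot: [-0.001, 0.001, 1.0, 0.0]
force: [-0.2, -0.1, -0.5]
grip_width: 0.162
grip_force: 39.2
[555.21254315 -82.97864703 349.18332812] [0.66186479 0.70701403 0.38846195]
tip px [326.4 250.8]
[(5328, [442.99, 245.96], [77.4, 87.7], [569.8, 19.2, 48.0]), (765, [325.61, 231.37], [30.8, 31.8], [556.4, -82.4, 48.0]), (706, [556.24, 262.69], [26.9, 33.5], [585.7, 120.7, 48.0])]
```

View pics/w8c.png

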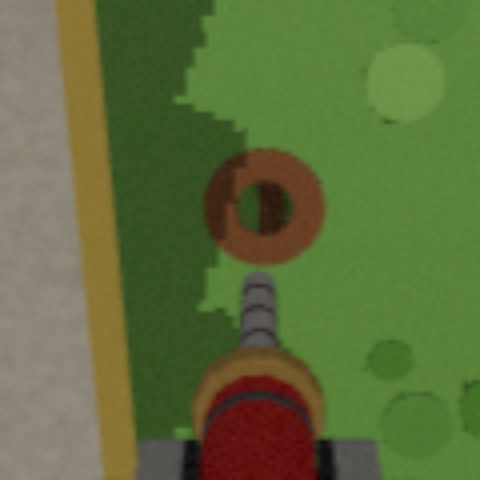

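```bash
python3 steer.py '[[[-1, 0.9, 15], [0, 0, 0]], [[-1, 0.9, 35], [0, 0, 0]], [[-1, 0.9, 50], [0, 0, 0]], [[-1, 0.9, 60], [0, 0, 0]], [[-1, 0.9, 66], [0, 0, 0]], [[-1, 0.9, 66], [0, 0, 0]]]'
python3 steer.py '[[[0, 0, 2], [0, 0, 0]], [[0, 0, 4], [0, 0, 0]], [[0, 0, 6], [0, 0, 0]], [[0, 0, 6], [0, 0, 0]]]'
python3 steer.py '[[[0, 0, 1.5], [0, 0, 0]], [[0, 0, 3], [0, 0, 0]], [[0, 0, 3], [0, 0, 0]]]'
```

```text
time_s: 10.0
eef_pos: [556.2, -82.2, 283.2]
ee_rot: [-0.0, -0.0, 1.0, 0.0]
force: [-0.2, -0.8, -0.5]
grip_width: 0.162
grip_force: 39.2
time_s: 10.4
eef_pos: [556.1, -82.7, 277.6]
ee_rot: [-0.0, 0.0, 1.0, 0.0]
force: [-0.3, -0.9, -0.7]
grip_width: 0.162
grip_force: 39.2
time_s: 10.7
eef_pos: [556.2, -82.7, 274.5]
ee_rot: [-0.0, 0.0, 1.0, 0.0]
force: [-0.1, -0.2, -0.7]
grip_width: 0.158
grip_force: 39.2
```

```bash
python3 steer.py '[[[0, 0, 1.5], [0, 0, 0]], [[0, 0, 3], [0, 0, 0]], [[0, 0, 3], [0, 0, 0]]]'
python3 steer.py '[[[0, 0, 1.5], [0, 0, 0]], [[0, 0, 3], [0, 0, 0]], [[0, 0, 3], [0, 0, 0]]]'
```

```text
time_s: 11.0
eef_pos: [556.1, -82.7, 271.5]
ee_rot: [-0.0, 0.0, 1.0, 0.0]
force: [-0.4, 0.4, -0.6]
grip_width: 0.163
grip_force: 39.2
time_s: 11.3
eef_pos: [556.1, -82.7, 268.5]
ee_rot: [-0.0, 0.0, 1.0, 0.0]
force: [-0.2, 0.4, -0.6]
grip_width: 0.164
grip_force: 39.2
```

```bash
python3 steer.py '[[[0, 0, 1.5], [0, 0, 0]], [[0, 0, 3], [0, 0, 0]], [[0, 0, 3], [0, 0, 0]]]'
python3 steer.py '[[[0, 0, 1], [0, 0, 0]], [[0, 0, 2], [0, 0, 0]], [[0, 0, 2], [0, 0, 0]]]'
```

```text
time_s: 11.6
eef_pos: [556.1, -82.7, 265.4]
ee_rot: [-0.0, 0.0, 1.0, 0.0]
force: [0.3, -0.4, -0.4]
grip_width: 0.166
grip_force: 39.2
time_s: 11.9
eef_pos: [556.2, -82.7, 263.5]
ee_rot: [-0.0, 0.0, 1.0, 0.0]
force: [-0.6, 0.5, -1.1]
grip_width: 0.164
grip_force: 39.2
```

```bash
python3 steer.py '[[[0, 0, 1], [0, 0, 0]], [[0, 0, 2], [0, 0, 0]], [[0, 0, 3], [0, 0, 0]], [[0, 0, 3], [0, 0, 0]]]'
python3 steer.py '[[[0, 0, -1], [0, 0, 0]], [[0, 0, -1], [0, 0, 0]], [[0, 0, -1], [0, 0, 0]], [[0, 0, -1], [0, 0, 0]]]'
```

```text
time_s: 12.3
eef_pos: [556.4, -82.7, 261.9]
ee_rot: [0.001, 0.0, 1.0, -0.0]
force: [-1.7, 0.4, 8.8]
grip_width: 0.162
grip_force: 40.3
time_s: 12.7
eef_pos: [556.3, -82.7, 262.1]
ee_rot: [0.0, 0.0, 1.0, -0.0]
force: [0.0, -0.1, 6.0]
grip_width: 0.163
grip_force: 39.6
```

```bash
python3 steer.py '[[[0, 0, -25], [0, 0, 0]], [[0, 0, -60], [0, 0, 0]], [[0, 0, -95], [0, 0, 0]], [[-12, -40, -95], [0, 0, 0]], [[-24, -85, -95], [0, 0, 0]], [[-36, -130, -95], [0, 0, 0]], [[-50, -175, -95], [0, 0, 0]], [[-63, -200, -95], [0, 0, 0]]]'
python3 steer.py '[[[0, -15, 0], [0, 0, 0]], [[0, -17, 0], [0, 0, 0]], [[0, -17, 0], [0, 0, 0]], [[0, -17, 0], [0, 0, 0]], [[0, -17, 0], [0, 0, 0]]]'
python3 - <<'E'
from h import *
im,c=shot("wrist","w9"); s=ctrl.sense(); print(s["eef_pos"],s["force"])
e=s["eef_pos"]; print("tip px off0",proj(c,e-[0,0,252.3]).round(1)); print("hole pred",proj(c,[620,-299,60]).round(1))
cv2.imwrite("pics/w9c.png",cv2.resize(cv2.imread("pics/w9.png")[160:300,255:395],(560,560)))
E
```

```text
time_s: 13.5
eef_pos: [619.0, -286.2, 355.7]
ee_rot: [-0.001, 0.001, 1.0, 0.0]
force: [0.7, 0.3, -0.8]
grip_width: 0.165
grip_force: 39.2
time_s: 14.0
eef_pos: [619.2, -298.5, 357.2]
ee_rot: [0.0, -0.0, 1.0, -0.0]
force: [-0.3, 0.3, -1.5]
grip_width: 0.164
grip_force: 39.2
[ 619.18366261 -298.67417074  357.13474437] [0.03166452 0.14714902 0.44943684]
tip px off0 [324.2 249. ]
hole pred [323.8 231.7]
```

View pics/w9c.png

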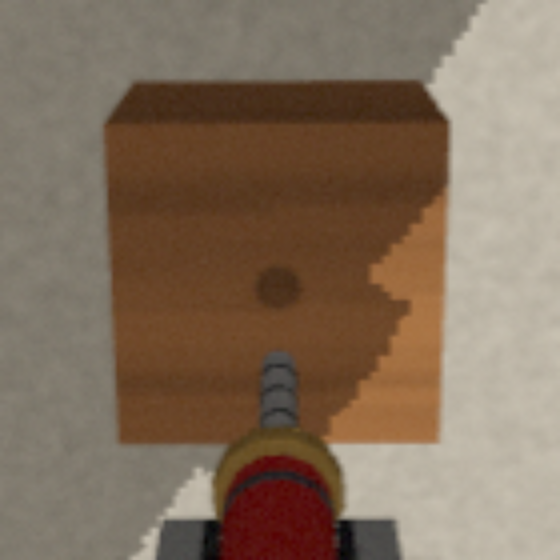

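```bash
python3 steer.py '[[[-0.6, 0, 15], [0, 0, 0]], [[-0.6, 0, 32], [0, 0, 0]], [[-0.6, 0, 42], [0, 0, 0]], [[-0.6, 0, 48], [0, 0, 0]], [[-0.6, 0, 54], [0, 0, 0]], [[-0.6, 0, 54], [0, 0, 0]]]'
python3 steer.py '[[[0, 0, 10], [0, 0, 0]], [[0, 0, 20], [0, 0, 0]], [[0, 0, 30], [0, 0, 0]], [[0, 0, 35], [0, 0, 0]], [[0, 0, 37], [0, 0, 0]], [[0, 0, 37], [0, 0, 0]]]'
```

```text
time_s: 14.65
eef_pos: [619.7, -299.6, 302.3]
ee_rot: [-0.0, 0.0, 1.0, 0.0]
force: [0.2, 0.6, -0.6]
grip_width: 0.162
grip_force: 39.2
time_s: 15.25
eef_pos: [619.7, -299.7, 265.5]
ee_rot: [-0.0, 0.0, 1.0, 0.0]
force: [-0.4, 0.6, -0.3]
grip_width: 0.163
grip_force: 39.3
```

```bash
python3 steer.py '[[[0, 0, 1.5], [0, 0, 0]], [[0, 0, 2.5], [0, 0, 0]], [[0, 0, 2.5], [0, 0, 0]]]'
python3 steer.py '[[[0, 0, 0], [0, 0, 0]], [[0, 0, 0], [0, 0, 0]], [[0, 0, 0], [0, 0, 0]], [[0, 0, 0], [0, 0, 0]]]' 0.6
python3 steer.py '[[[0, 0, -20], [0, 0, 0]], [[0, 0, -60], [0, 0, 0]], [[0, 0, -100], [0, 0, 0]], [[0, 0, -132], [0, 0, 0]], [[0, 0, -132], [0, 0, 0]]]'
python3 steer.py '[[[60, 10, 0], [0, 0, 0]], [[110, 10, 0], [0, 0, 0]], [[150, 10, 0], [0, 0, 0]], [[185, 10, 0], [0, 0, 0]], [[200, 10, 0], [0, 0, 0]], [[200, 10, 0], [0, 0, 0]], [[200, 10, 0], [0, 0, 0]], [[200, 10, 0], [0, 0, 0]]]'
python3 - <<'E'
from h import *
im,c=shot("wrist","wA"); s=ctrl.sense(); print(s["eef_pos"])
E
```

```text
time_s: 15.55
eef_pos: [619.7, -299.7, 263.2]
ee_rot: [0.0, 0.0, 1.0, -0.0]
force: [0.1, 0.2, 0.1]
grip_width: 0.162
grip_force: 39.3
time_s: 15.95
eef_pos: [619.7, -299.7, 263.3]
ee_rot: [0.0, 0.0, 1.0, -0.0]
force: [0.4, -0.1, 0.1]
grip_width: 0.603
grip_force: 0.0
time_s: 16.45
eef_pos: [619.6, -299.6, 400.9]
ee_rot: [0.004, 0.0, 1.0, -0.003]
force: [0.0, -0.3, 0.8]
grip_width: 0.599
grip_force: 0.0
time_s: 17.25
eef_pos: [420.5, -289.7, 394.8]
ee_rot: [-0.0, -0.0, 1.0, 0.0]
force: [0.1, 0.4, -0.2]
grip_width: 0.6
grip_force: 0.0
[ 420.48034211 -289.61967112  394.81724499]
```

View pics/wA.png

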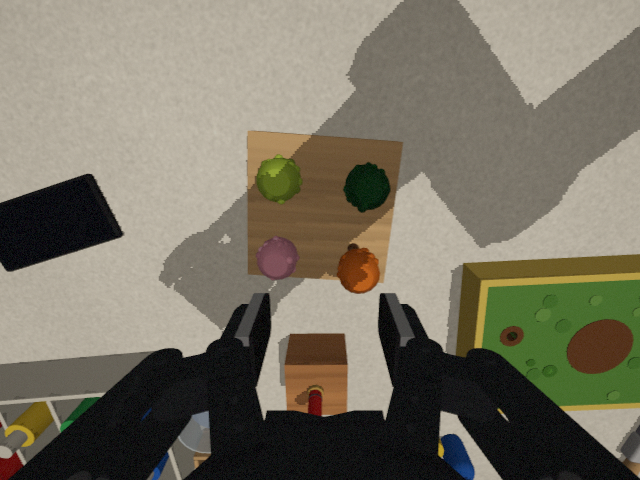

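```bash
cat >> h.py <<'E'
def crown(im,k,near):
    rng=dict(pink=((150,50,60),(179,255,255)),orange=((3,180,90),(14,255,255)))[k]
    m=cv2.inRange(cv2.cvtColor(im,cv2.COLOR_RGB2HSV),*map(np.array,rng)); m=cv2.morphologyEx(m,cv2.MORPH_OPEN,np.ones((5,5),np.uint8))
    qs=[q for q in cv2.findContours(m,cv2.RETR_EXTERNAL,cv2.CHAIN_APPROX_NONE)[0] if cv2.contourArea(q)>300]
    q=min(qs,key=lambda q:np.linalg.norm(np.array(cv2.minEnclosingCircle(q)[0])-near))
    M=cv2.moments(q); return np.array([M["m10"]/M["m00"],M["m01"]/M["m00"]]),cv2.minEnclosingCircle(q),cv2.boundingRect(q)
E
python3 - <<'E'
from h import *
im,c=shot("wrist"); 
import pickle; pickle.dump(c,open("cA.p","wb"))
for k,n,z in (("pink",(277,258),68),("orange",(358,270),86)):
    r=crown(im,k,n); print(k,r,plane(c,r[0],z).round(1))
E
python3 steer.py '[[[-10, -15, 20], [0, 0, 0]], [[-20, -30, 40], [0, 0, 0]], [[-28, -40, 52], [0, 0, 0]], [[-32.5, -45.4, 57], [0, 0, 0]], [[-32.5, -45.4, 57], [0, 0, 0]], [[-32.5, -45.4, 57], [0, 0, 0]], [[-32.5, -45.4, 57], [0, 0, 0]]]'
python3 - <<'E'
from h import *
import pickle
cA=pickle.load(open("cA.p","rb")); imA=cv2.imread("pics/wA.png")[:,:,::-1]
im,c=shot("wrist","wB"); s=ctrl.sense(); print(s["eef_pos"])
for k,n,z in (("pink",(277,258),68),("orange",(358,270),86)):
    n2=proj(c,plane(cA,n,z)); r=crown(im,k,n2); print(k,r,plane(c,r[0],z).round(1), tri([(cA,crown(imA,k,n)[0]),(c,r[0])]))
E
```

```text
pink (array([276.87244427, 257.92560348]), ((276.6475830078125, 257.87664794921875), 21.193002700805664), (257, 237, 41, 42)) [ 456.4 -335.    68. ]
orange (array([359.43743301, 270.96101286]), ((358.42486572265625, 270.2862548828125), 22.004343032836914), (338, 249, 41, 44)) [ 462.2 -257.4   86. ]
time_s: 18.05
eef_pos: [452.2, -334.7, 339.0]
ee_rot: [0.0, -0.0, 1.0, -0.0]
force: [-0.2, -0.1, 0.0]
grip_width: 0.597
grip_force: 0.0
[ 452.15443584 -334.71675575  339.00526336]
pink (array([325.25869751, 245.71439589]), ((324.6148376464844, 245.71188354492188), 27.10770034790039), (301, 219, 49, 54)) [ 456.4 -334.2   68. ] (array([ 454.95866845, -334.26481202,   71.93681542]), np.float64(0.08797567063942921))
orange (array([433.77106603, 260.57533622]), ((432.6593933105469, 260.194091796875), 28.444507598876953), (407, 233, 54, 56)) [ 461.5 -255.9   86. ] (array([ 458.90386827, -258.31774482,   93.0867805 ]), np.float64(0.22538432203521835))
```

```bash
python3 steer.py '[[[-3.3, 0, 20], [0, 0, 0]], [[-3.3, 0, 60], [0, 0, 0]], [[-3.3, 0, 90], [0, 0, 0]], [[-3.3, 0, 108], [0, 0, 0]], [[-3.3, 0, 113], [0, 0, 0]], [[-3.3, 0, 113], [0, 0, 0]], [[-3.3, 0, 113], [0, 0, 0]]]'
python3 steer.py '[[[0, 0, 0], [0, 0, 0]], [[0, 0, 0], [0, 0, 0]], [[0, 0, 0], [0, 0, 0]], [[0, 0, 0], [0, 0, 0]], [[0, 0, 0], [0, 0, 0]]]' 0.0 30
python3 -c "
from h import *
s=ctrl.sense();print(s['eef_pos'],s['force'])
shot('wrist','wC')"
python3 steer.py '[[[0, 0, -15], [0, 0, 0]], [[0, 0, -50], [0, 0, 0]], [[0, 0, -90], [0, 0, 0]], [[0, 0, -125], [0, 0, 0]], [[0, 0, -130], [0, 0, 0]]]'
python3 -c "
from h import *
print(to([585.4,119.2,360]));"
```

```text
time_s: 18.8
eef_pos: [455.8, -335.2, 226.6]
ee_rot: [0.001, 0.0, 1.0, -0.001]
force: [0.6, 0.1, -0.1]
grip_width: 0.602
grip_force: 0.0
time_s: 19.3
eef_pos: [455.8, -335.2, 226.2]
ee_rot: [0.001, 0.0, 1.0, -0.001]
force: [0.5, 1.8, 6.2]
grip_width: 0.414
grip_force: 30.1
[ 455.75123865 -335.22427384  226.24208486] [0.53851865 1.84209674 6.22189005]
time_s: 19.85
eef_pos: [455.7, -335.2, 359.7]
ee_rot: [0.003, 0.0, 1.0, -0.003]
force: [-0.4, 0.0, -1.3]
grip_width: 0.411
grip_force: 30.5
[-129.6, 454.4, -2.2, -0.0057, 0.0051, -0.0002]
```

```bash
python3 steer.py '[[[-10, 40, 0], [0, 0, 0]], [[-22, 85, 0], [0, 0, 0]], [[-35, 130, 0], [0, 0, 0]], [[-48, 175, 0], [0, 0, 0]], [[-61, 220, 0], [0, 0, 0]], [[-74, 265, 0], [0, 0, 0]], [[-87, 310, 0], [0, 0, 0]], [[-100, 350, 0], [0, 0, 0]]]'
python3 steer.py '[[[-15, 45, 20], [0, 0, 0]], [[-28, 85, 40], [0, 0, 0]], [[-29.5, 104, 50], [0, 0, 0]], [[-29.5, 104, 50], [0, 0, 0]], [[-29.5, 104, 50], [0, 0, 0]], [[-29.5, 104, 50], [0, 0, 0]]]'
python3 - <<'E'
from h import *
im,c=shot("wrist","wD"); s=ctrl.sense(); e=s["eef_pos"]; print(e,s["force"])
print("foot px",proj(c,e-[0,0,216.2]).round(1),"socket",[b for b in board(im,c)])
cv2.imwrite("pics/wDc.png",cv2.resize(cv2.imread("pics/wD.png")[180:360,235:415],(720,720)))
E
```

```text
time_s: 20.65
eef_pos: [555.7, 17.2, 354.6]
ee_rot: [-0.0, -0.0, 1.0, 0.0]
force: [0.2, 0.3, 0.3]
grip_width: 0.409
grip_force: 30.5
time_s: 21.25
eef_pos: [585.2, 117.9, 305.7]
ee_rot: [0.0, 0.001, 1.0, -0.0]
force: [-0.2, -0.6, -0.0]
grip_width: 0.413
grip_force: 30.5
[585.21521781 117.77960982 305.80563416] [ 0.03709227 -0.75922513 -0.13029329]
foot px [324.4 269.1] socket [(7982, [183.96, 225.44], [94.2, 108.0], [569.2, 17.9, 48.0]), (1150, [36.21, 207.48], [33.6, 43.6], [556.0, -83.7, 48.0])]
```

View pics/wDc.png

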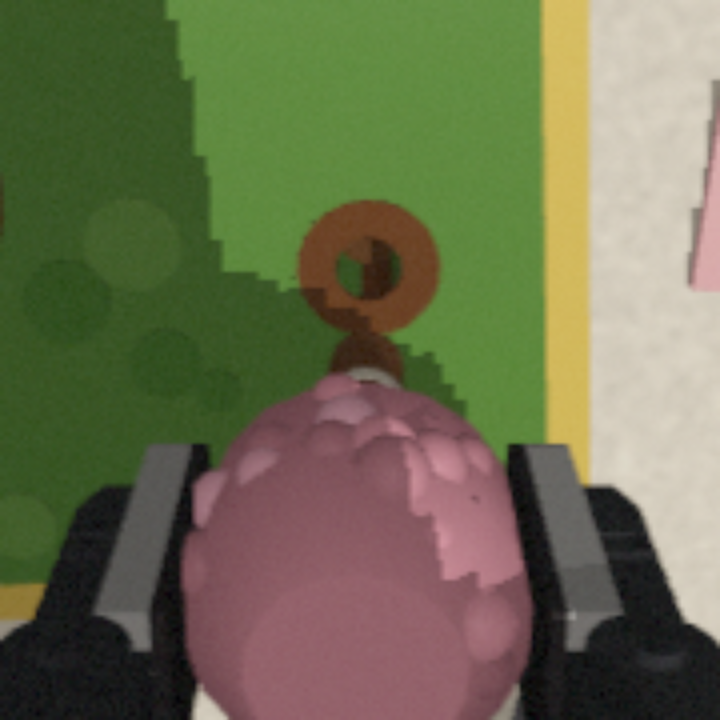

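Run:
```python
from h import *
im=cv2.imread("pics/wD.png")[:,:,::-1]; c=ctrl.calibration("wrist"); e=ctrl.sense()["eef_pos"]; print(e)
hs=cv2.cvtColor(im,cv2.COLOR_RGB2HSV)[180:275,235:415]
g=cv2.inRange(hs,(38,90,30),(70,255,255)); r=255-g; r[:,:70]=0;r[:,115:]=0;r[:45]=0; r[84:]=0
r[:,:]=cv2.morphologyEx(r,cv2.MORPH_CLOSE,np.ones((5,5),np.uint8))
for y in range(48,92,3): x=np.nonzero(255-g[y,60:125])[0]; print(y+180,x.min()+295 if x.size else None,x.max()+295 if x.size else None)
print("socket",plane(c,(327.3,246.9),48),"foot",plane(c,(326.75,271),e[2]-216.2))
```

```text
[585.21521781 117.77960982 305.80563416]
228 None None
231 320 334
234 315 338
237 312 341
240 311 343
243 309 344
246 309 344
249 309 344
252 310 344
255 312 342
258 314 340
261 317 336
264 321 331
267 319 334
270 317 335
socket [585.78616096 119.86898003  48.        ] foot [586.56744663 119.14717851  89.60563416]
```

```bash
python3 steer.py '[[[0.5, 0.5, 10], [0, 0, 0]], [[0.5, 0.5, 22], [0, 0, 0]], [[0.5, 0.5, 32], [0, 0, 0]], [[0.5, 0.5, 38], [0, 0, 0]], [[0.5, 0.5, 40], [0, 0, 0]], [[0.5, 0.5, 40], [0, 0, 0]]]'
python3 steer.py '[[[0, 0, 2], [0, 0, 0]], [[0, 0, 4], [0, 0, 0]], [[0, 0, 6], [0, 0, 0]], [[0, 0, 6], [0, 0, 0]]]'
```

```text
time_s: 21.9
eef_pos: [584.7, 119.4, 264.9]
ee_rot: [-0.0, 0.0, 1.0, -0.0]
force: [1.1, 0.2, -0.7]
grip_width: 0.409
grip_force: 30.5
time_s: 22.3
eef_pos: [584.7, 119.2, 259.1]
ee_rot: [0.0, 0.0, 1.0, -0.0]
force: [2.3, -2.0, -0.4]
grip_width: 0.412
grip_force: 30.4
```

```bash
python3 steer.py '[[[0, 0, 3], [0, 0, 0]], [[0, 0, 6], [0, 0, 0]], [[0, 0, 9], [0, 0, 0]], [[0, 0, 12], [0, 0, 0]], [[0, 0, 12], [0, 0, 0]]]'
python3 steer.py '[[[0, 0, 1], [0, 0, 0]], [[0, 0, 2], [0, 0, 0]], [[0, 0, 3], [0, 0, 0]], [[0, 0, 3], [0, 0, 0]]]'
```

```text
time_s: 22.8
eef_pos: [584.7, 119.3, 246.7]
ee_rot: [-0.0, 0.0, 1.0, -0.0]
force: [2.9, -3.0, -2.7]
grip_width: 0.412
grip_force: 30.3
time_s: 23.2
eef_pos: [584.8, 119.3, 244.4]
ee_rot: [0.0, 0.0, 1.0, -0.0]
force: [2.5, -4.1, 4.1]
grip_width: 0.408
grip_force: 30.7
```

```bash
python3 steer.py '[[[0, 0, 1.5], [0, 0, 0]], [[0, 0, 1.5], [0, 0, 0]], [[0, 0, 1.5], [0, 0, 0]]]'
python3 steer.py '[[[0, 0, 0], [0, 0, 0]], [[0, 0, 0], [0, 0, 0]], [[0, 0, 0], [0, 0, 0]]]' 0.65
python3 steer.py '[[[0, 0, -20], [0, 0, 0]], [[0, 0, -60], [0, 0, 0]], [[0, 0, -90], [0, 0, 0]], [[0, 0, -110], [0, 0, 0]], [[0, 0, -110], [0, 0, 0]], [[0, 0, -110], [0, 0, 0]]]'
python3 - <<'E'
from h import *
im,c=shot("wrist","wE"); s=ctrl.sense(); e=s["eef_pos"]; print(e)
print("line px",proj(c,[585.2,119.5,48])); print("to orange",to([459,-258,358]))
cv2.imwrite("pics/wEc.png",cv2.resize(cv2.imread("pics/wE.png")[190:310,265:385],(480,480)))
E
```

```text
time_s: 23.5
eef_pos: [585.0, 119.4, 244.1]
ee_rot: [0.001, 0.0, 1.0, -0.0]
force: [1.1, -3.6, 11.2]
grip_width: 0.411
grip_force: 31.4
time_s: 23.8
eef_pos: [584.3, 119.7, 242.1]
ee_rot: [-0.001, 0.0, 1.0, 0.0]
force: [-0.1, 0.1, 0.4]
grip_width: 0.65
grip_force: 0.0
time_s: 24.4
eef_pos: [584.4, 119.5, 351.8]
ee_rot: [-0.001, 0.0, 1.0, 0.0]
force: [-0.4, -0.1, 0.5]
grip_width: 0.648
grip_force: 0.0
[584.43769102 119.46479264 351.16641841]
line px [324.21244236 229.95703649]
to orange [125.4, -377.5, -6.6, 0.0001, -0.0026, -0.0002]
```

View pics/wEc.png

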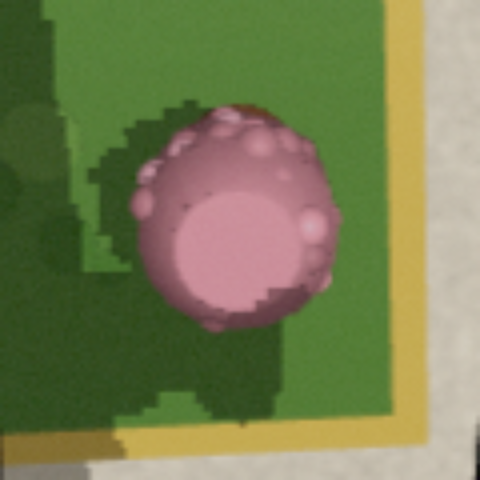

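```bash
python3 steer.py '[[[12, -40, -2], [0, 0, 0]], [[27, -85, -4], [0, 0, 0]], [[42, -130, -7], [0, 0, 0]], [[57, -175, -7], [0, 0, 0]], [[72, -220, -7], [0, 0, 0]], [[87, -265, -7], [0, 0, 0]], [[102, -310, -7], [0, 0, 0]], [[117, -350, -7], [0, 0, 0]]]' 0.6
python3 steer.py '[[[8, -25, 0], [0, 0, 0]], [[8, -28, 0], [0, 0, 0]], [[8, -28, 0], [0, 0, 0]], [[8, -28, 0], [0, 0, 0]], [[8, -28, 0], [0, 0, 0]], [[8, -28, 0], [0, 0, 0]]]'
python3 - <<'E'
from h import *
import pickle
cA=pickle.load(open("cA.p","rb")); imA=cv2.imread("pics/wA.png")[:,:,::-1]
im,c=shot("wrist","wF"); s=ctrl.sense(); print(s["eef_pos"])
r=crown(im,"orange",(325,245)); print(r,plane(c,r[0],88).round(1),tri([(cA,crown(imA,"orange",(358,270))[0]),(c,r[0])]))
# rack outline (wood) 
hs=cv2.cvtColor(im,cv2.COLOR_RGB2HSV); print(hs[200,300],hs[190,290])
E
```

```text
time_s: 25.25
eef_pos: [466.5, -232.4, 358.3]
ee_rot: [-0.001, 0.0, 1.0, 0.001]
force: [0.9, 0.9, 0.7]
grip_width: 0.602
grip_force: 0.0
time_s: 25.85
eef_pos: [459.9, -257.7, 359.6]
ee_rot: [-0.0, -0.001, 1.0, 0.0]
force: [0.7, 1.1, -1.0]
grip_width: 0.6
grip_force: 0.0
[ 459.81388594 -257.87146085  359.6877231 ]
(array([322.53881404, 240.82228943]), ((322.5377502441406, 240.53773498535156), 25.647430419921875), (298, 216, 49, 50)) [ 460.1 -259.1   88. ] (array([ 456.17755549, -259.04426806,   99.81366993]), np.float64(0.02220994816823057))
[ 17 124 117] [ 16 122 113]
```

```bash
python3 steer.py '[[[-0.3, -1.7, 20], [0, 0, 0]], [[-0.3, -1.7, 60], [0, 0, 0]], [[-0.3, -1.7, 92], [0, 0, 0]], [[-0.3, -1.7, 110], [0, 0, 0]], [[-0.3, -1.7, 115], [0, 0, 0]], [[-0.3, -1.7, 115], [0, 0, 0]], [[-0.3, -1.7, 115], [0, 0, 0]]]'
python3 steer.py '[[[0, 0, 0], [0, 0, 0]], [[0, 0, 0], [0, 0, 0]], [[0, 0, 0], [0, 0, 0]], [[0, 0, 0], [0, 0, 0]], [[0, 0, 0], [0, 0, 0]]]' 0.0 30
python3 -c "
from h import *
s=ctrl.sense();print(s['eef_pos'],s['force'])"
python3 steer.py '[[[0, 0, -15], [0, 0, 0]], [[0, 0, -50], [0, 0, 0]], [[0, 0, -90], [0, 0, 0]], [[0, 0, -100], [0, 0, 0]], [[0, 0, -100], [0, 0, 0]]]'
python3 -c "
from h import *
print(to([556.2,-83,344]));"
```

```text
time_s: 26.6
eef_pos: [460.2, -260.4, 245.8]
ee_rot: [0.001, 0.0, 1.0, -0.001]
force: [-0.1, 0.3, -0.1]
grip_width: 0.602
grip_force: 0.0
time_s: 27.1
eef_pos: [460.1, -260.4, 245.6]
ee_rot: [0.001, 0.0, 1.0, -0.001]
force: [-0.5, 0.4, 6.2]
grip_width: 0.413
grip_force: 30.4
[ 460.0669749  -260.43001831  245.64199429] [-0.47216913  0.36708143  6.15258666]
time_s: 27.6
eef_pos: [459.9, -260.3, 345.9]
ee_rot: [0.001, 0.0, 1.0, -0.001]
force: [-0.0, 0.5, -1.1]
grip_width: 0.408
grip_force: 30.3
[-96.3, 177.3, 1.8, -0.0019, 0.0022, -0.0003]
```

```bash
python3 steer.py '[[[-20, 35, 0], [0, 0, 0]], [[-42, 77, 0], [0, 0, 0]], [[-64, 119, 0], [0, 0, 0]], [[-84, 155, 5], [0, 0, 0]], [[-95, 175, 15], [0, 0, 0]], [[-96, 177, 20], [0, 0, 0]], [[-96, 177, 20], [0, 0, 0]], [[-96, 177, 20], [0, 0, 0]]]'
python3 steer.py '[[[0, 0, 0], [0, 0, 0]], [[0, 0, 0], [0, 0, 0]]]'
python3 - <<'E'
from h import *
im,c=shot("wrist","wG"); s=ctrl.sense(); e=s["eef_pos"]; print(e,s["force"])
zf=e[2]-235.6
print("foot px",proj(c,[*e[:2],zf]).round(1),"socket",proj(c,[556.3,-82.7,48]).round(1),[b for b in board(im,c)],zf)
g=cv2.inRange(cv2.cvtColor(im,cv2.COLOR_RGB2HSV),(38,90,30),(70,255,255))
for y in range(216,290,3): x=np.nonzero(255-g[y,295:365])[0]; print(y,x.min()+295 if x.size else None,x.max()+295 if x.size else None, x.size)
cv2.imwrite("pics/wGc.png",cv2.resize(cv2.imread("pics/wG.png")[180:360,235:415],(720,720)))
E
```

```text
time_s: 28.4
eef_pos: [555.6, -84.3, 324.1]
ee_rot: [-0.001, 0.001, 1.0, 0.0]
force: [0.0, 0.3, -0.2]
grip_width: 0.409
grip_force: 30.3
time_s: 28.6
eef_pos: [555.7, -84.1, 325.0]
ee_rot: [0.0, 0.001, 1.0, -0.0]
force: [0.2, -1.1, -0.5]
grip_width: 0.412
grip_force: 30.3
[555.69864347 -83.95957134 324.97258388] [ 0.61920089  0.36287055 -0.97389351]
foot px [324.7 257.5] socket [326.2 238.9] [(6240, [454.38, 254.76], [83.1, 95.7], [569.8, 19.2, 48.0])] 89.3725838840102
216 None None 0
219 None None 0
222 None None 0
225 319 334 16
228 315 338 24
231 313 341 29
234 311 342 29
237 311 343 26
240 310 343 28
243 311 343 29
246 312 341 30
249 314 339 26
252 317 336 20
255 320 331 12
258 318 333 16
261 318 334 17
264 318 334 17
267 317 334 18
270 317 334 18
273 317 334 18
276 316 344 29
279 308 347 40
282 301 347 47
285 298 351 54
288 295 356 62
```

View pics/wGc.png

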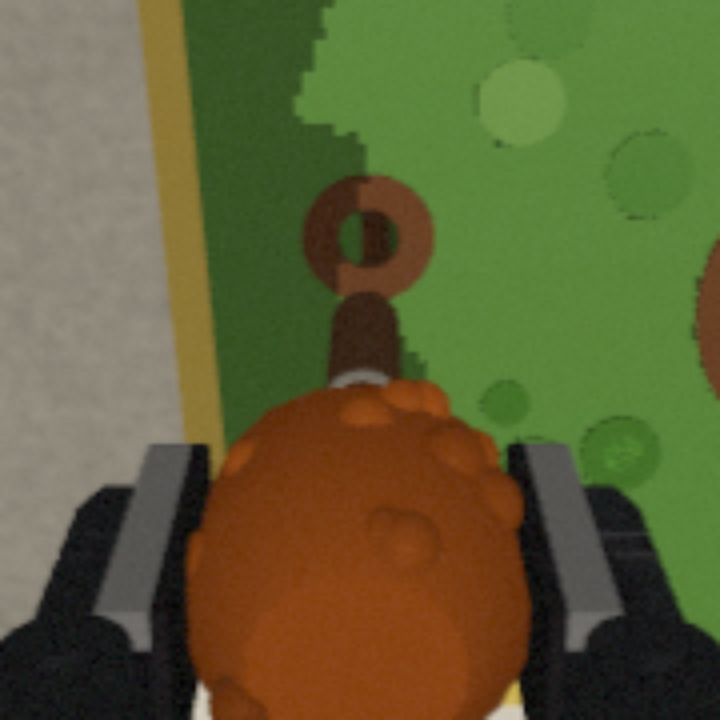

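```bash
python3 steer.py '[[[-0.2, 1, 10], [0, 0, 0]], [[-0.2, 1, 22], [0, 0, 0]], [[-0.2, 1, 32], [0, 0, 0]], [[-0.2, 1, 38], [0, 0, 0]], [[-0.2, 1, 40], [0, 0, 0]], [[-0.2, 1, 40], [0, 0, 0]]]'
python3 steer.py '[[[0, 0, 2], [0, 0, 0]], [[0, 0, 4], [0, 0, 0]], [[0, 0, 6], [0, 0, 0]], [[0, 0, 6], [0, 0, 0]]]'
```

```text
time_s: 29.25
eef_pos: [556.1, -82.3, 284.4]
ee_rot: [-0.0, 0.0, 1.0, 0.0]
force: [0.7, -0.1, 0.2]
grip_width: 0.407
grip_force: 30.3
time_s: 29.65
eef_pos: [556.1, -82.4, 278.5]
ee_rot: [-0.0, 0.0, 1.0, -0.0]
force: [-0.4, -1.5, -1.2]
grip_width: 0.412
grip_force: 30.2
```

```bash
python3 steer.py '[[[0, 0, 4], [0, 0, 0]], [[0, 0, 9], [0, 0, 0]], [[0, 0, 14], [0, 0, 0]], [[0, 0, 19], [0, 0, 0]], [[0, 0, 24], [0, 0, 0]], [[0, 0, 28], [0, 0, 0]], [[0, 0, 30], [0, 0, 0]], [[0, 0, 30], [0, 0, 0]]]'
python3 steer.py '[[[0, 0, 1], [0, 0, 0]], [[0, 0, 2], [0, 0, 0]], [[0, 0, 3], [0, 0, 0]], [[0, 0, 4.5], [0, 0, 0]], [[0, 0, 4.5], [0, 0, 0]]]'
```

```text
time_s: 30.45
eef_pos: [556.0, -82.4, 248.2]
ee_rot: [-0.0, 0.0, 1.0, -0.0]
force: [0.1, -2.2, -2.7]
grip_width: 0.408
grip_force: 30.1
time_s: 30.95
eef_pos: [556.5, -82.4, 245.4]
ee_rot: [0.001, 0.0, 1.0, -0.0]
force: [-1.1, -2.7, 10.2]
grip_width: 0.413
grip_force: 31.3
```

```bash
python3 steer.py '[[[0, 0, 0], [0, 0, 0]], [[0, 0, 0], [0, 0, 0]], [[0, 0, 0], [0, 0, 0]]]' 0.65
python3 steer.py '[[[0, 0, -20], [0, 0, 0]], [[0, 0, -60], [0, 0, 0]], [[0, 0, -100], [0, 0, 0]], [[3, 20, -130], [0, 0, 0]], [[10, 60, -140], [0, 0, 0]], [[20, 110, -140], [0, 0, 0]], [[30, 155, -140], [0, 0, 0]], [[40, 200, -140], [0, 0, 0]]]' 1.0
python3 steer.py '[[[10, 50, 0], [0, 0, 0]], [[20, 100, 0], [0, 0, 0]], [[30, 145, 0], [0, 0, 0]], [[37, 185, 0], [0, 0, 0]], [[38, 200, 0], [0, 0, 0]], [[38, 200, 0], [0, 0, 0]], [[38, 200, 0], [0, 0, 0]], [[38, 200, 0], [0, 0, 0]]]'
cat >> h.py <<'E'
def discs(im,c,z=15):
    hs=cv2.cvtColor(im,cv2.COLOR_RGB2HSV); out={}
    pk=cv2.inRange(hs,(0,20,60),(179,255,255))
    for n,lo,hi,D in (("66",(6,100,30),(14,255,110),66),("54",(13,90,90),(20,200,255),54),("42",(30,80,80),(44,255,255),42),("30",(55,120,25),(80,255,140),30)):
        m=cv2.morphologyEx(cv2.inRange(hs,lo,hi),cv2.MORPH_OPEN,np.ones((5,5),np.uint8))
        for q in cv2.findContours(m,cv2.RETR_EXTERNAL,cv2.CHAIN_APPROX_NONE)[0]:
            if len(q)<20: continue
            e=cv2.fitEllipse(q); P=plane(c,e[0],z); d=max(e[1])*(c["position"][2]-z)/c["fx"]
            if abs(d-D)<.3*D and min(e[1])>.7*max(e[1]): out.setdefault(n,[]).append((np.round(e[0],1).tolist(),np.round(e[1],1).tolist(),P.round(1).tolist()))
    return out
E
python3 - <<'E'
from h import *
im,c=shot("wrist","wH"); print(ctrl.sense()["eef_pos"])
for k,v in discs(im,c).items(): print(k,v)
E
```

```text
time_s: 31.25
eef_pos: [555.9, -82.0, 243.8]
ee_rot: [-0.0, 0.0, 1.0, 0.0]
force: [-0.1, 0.4, -0.1]
grip_width: 0.649
grip_force: 0.0
time_s: 32.05
eef_pos: [515.3, 119.6, 384.1]
ee_rot: [-0.0, 0.0, 1.0, 0.0]
force: [0.3, 1.3, -0.0]
grip_width: 0.995
grip_force: 0.0
time_s: 32.85
eef_pos: [478.7, 316.4, 384.1]
ee_rot: [-0.0, 0.001, 1.0, -0.0]
force: [0.1, -0.3, -0.4]
grip_width: 0.997
grip_force: 0.0
[478.72056281 316.43669845 384.23392877]
66 [([36.6, 304.9], [53.4, 73.9], [588.4, -15.0, 15.0]), ([378.0, 267.5], [53.4, 57.6], [542.9, 375.6, 15.0])]
54 [([386.7, 163.8], [51.4, 54.4], [430.6, 378.9, 15.0])]
30 [([266.0, 146.1], [28.3, 29.2], [413.2, 259.2, 15.0])]
```

```bash
python3 steer.py '[[[-15, 15, 20], [0, 0, 0]], [[-32, 30, 50], [0, 0, 0]], [[-50, 45, 80], [0, 0, 0]], [[-64, 59, 97], [0, 0, 0]], [[-64, 59, 99], [0, 0, 0]], [[-64, 59, 99], [0, 0, 0]], [[-64, 59, 99], [0, 0, 0]]]'
python3 - <<'E'
from h import *
im,c=shot("wrist","wI"); e=ctrl.sense()["eef_pos"];print(e)
for k,v in discs(im,c).items(): print(k,v)
hs=cv2.cvtColor(im,cv2.COLOR_RGB2HSV); u=proj(c,[543,375.6,15]).astype(int); print(u)
for r in range(u[1]-60,u[1]+64,6): print(r,hs[r,u[0]].tolist(),end=" ")
print()
for q in range(u[0]-60,u[0]+64,6): print(q,hs[u[1],q].tolist(),end=" ")
imH=cv2.imread("pics/wH.png")[:,:,::-1]; print("d42?",cv2.cvtColor(imH,cv2.COLOR_RGB2HSV)[245:262:4,255:280:6].tolist())
E
```

```text
time_s: 33.6
eef_pos: [542.2, 375.9, 286.6]
ee_rot: [0.001, 0.001, 1.0, 0.0]
force: [-0.0, -0.3, -0.0]
grip_width: 1.003
grip_force: 0.0
[542.1719094  376.06204009 286.75414489]
66 [([323.1, 234.8], [68.3, 86.5], [538.1, 375.2, 15.0])]
54 [([328.5, 78.9], [79.3, 88.0], [430.2, 379.0, 15.0])]
30 [([142.6, 49.9], [43.5, 52.4], [413.1, 259.4, 15.0])]
[323 240]
180 [0, 60, 178] 186 [0, 61, 177] 192 [1, 60, 178] 198 [12, 194, 46] 204 [12, 154, 93] 210 [13, 160, 91] 216 [11, 164, 95] 222 [13, 156, 93] 228 [12, 163, 94] 234 [11, 152, 94] 240 [12, 154, 93] 246 [12, 164, 90] 252 [12, 154, 91] 258 [12, 157, 91] 264 [12, 157, 91] 270 [15, 200, 51] 276 [13, 169, 89] 282 [0, 75, 115] 288 [0, 76, 111] 294 [179, 75, 109] 300 [1, 72, 113] 
263 [1, 64, 174] 269 [1, 63, 174] 275 [179, 64, 175] 281 [4, 67, 103] 287 [12, 163, 89] 293 [13, 165, 91] 299 [14, 175, 89] 305 [11, 159, 90] 311 [13, 166, 89] 317 [13, 152, 92] 323 [12, 154, 93] 329 [13, 150, 90] 335 [13, 169, 89] 341 [12, 158, 92] 347 [12, 151, 91] 353 [13, 164, 90] 359 [13, 156, 95] 365 [14, 176, 90] 371 [1, 64, 175] 377 [1, 61, 175] 383 [0, 64, 175] d42? [[[0, 57, 116], [34, 182, 77], [35, 148, 129], [36, 145, 134], [36, 148, 131]], [[8, 61, 112], [37, 155, 84], [36, 161, 79], [35, 155, 130], [36, 157, 78]], [[22, 82, 96], [35, 175, 80], [36, 147, 83], [37, 151, 83], [37, 165, 79]], [[27, 104, 86], [35, 159, 80], [35, 143, 80], [35, 156, 80], [36, 152, 82]], [[14, 66, 100], [34, 172, 80], [36, 165, 79], [35, 145, 79], [35, 158, 79]]]
```

```bash
cat >> h.py <<'E'
def disc(im,c,n,near,z=15):
    "top-face centre from the outline: mid columns, and far edge minus radius"
    D=float(n); hs=cv2.cvtColor(im,cv2.COLOR_RGB2HSV)
    lo,hi={"66":((6,100,20),(20,255,140)),"54":((11,90,40),(22,255,255)),"42":((28,100,40),(46,255,255)),"30":((50,100,15),(85,255,200))}[n]
    m=cv2.morphologyEx(cv2.inRange(hs,lo,hi),cv2.MORPH_CLOSE,np.ones((7,7),np.uint8)); m=cv2.morphologyEx(m,cv2.MORPH_OPEN,np.ones((7,7),np.uint8))
    u=proj(c,[*near,z]); qs=[q for q in cv2.findContours(m,cv2.RETR_EXTERNAL,cv2.CHAIN_APPROX_NONE)[0] if cv2.contourArea(q)>200]
    q=min(qs,key=lambda q:np.linalg.norm(np.mean(q[:,0],0)-u)); x,y,w,h=cv2.boundingRect(q)
    v=y+h-.5; uc=x+w/2-.5
    far=plane(c,(uc,v),z); L=plane(c,(x-.5,v-h/2),z); Rr=plane(c,(x+w-.5,v-h/2),z); nr=plane(c,(uc,y-.5),z-12)
    return dict(box=(x,y,w,h),centre=[round(float(far[0]-D/2),1),round(float((L[1]+Rr[1])/2),1)],width=round(float(Rr[1]-L[1]),1),near_centre=round(float(nr[0]+D/2),1))
E
python3 - <<'E'
from h import *
im,c=shot("wrist"); e=ctrl.sense()["eef_pos"];print(e)
print(disc(im,c,"66",(543,375.6)))
imH=cv2.imread("pics/wH.png")[:,:,::-1]; cH=dict(c); cH["position"]=c["position"]-e+np.array([478.72,316.44,384.2])
for n,p in (("66",(543,376)),("54",(430,379)),("42",(527,259)),("30",(413,259))): print(n,disc(imH,cH,n,p))
E
```

```text
[542.13320163 376.19101429 286.71861032]
{'box': (282, 198, 85, 83), 'centre': [543.5, 376.0], 'width': 65.1, 'near_centre': 544.7}
66 {'box': (349, 238, 59, 57), 'centre': [544.0, 375.9], 'width': 65.2, 'near_centre': 545.7}
54 {'box': (360, 137, 54, 54), 'centre': [431.1, 378.9], 'width': 54.0, 'near_centre': 432.4}
42 {'box': (256, 237, 37, 37), 'centre': [529.7, 261.6], 'width': 40.4, 'near_centre': 532.3}
30 {'box': (252, 132, 29, 29), 'centre': [412.8, 259.4], 'width': 28.5, 'near_centre': 415.5}
```

```bash
python3 steer.py '[[[-0.9, -0.7, 20], [0, 0, 0]], [[-0.9, -0.7, 60], [0, 0, 0]], [[-0.9, -0.7, 90], [0, 0, 0]], [[-0.9, -0.7, 106], [0, 0, 0]], [[-0.9, -0.7, 112], [0, 0, 0]], [[-0.9, -0.7, 112], [0, 0, 0]], [[-0.9, -0.7, 112], [0, 0, 0]]]'
python3 steer.py '[[[0, 0, 0], [0, 0, 0]], [[0, 0, 0], [0, 0, 0]], [[0, 0, 0], [0, 0, 0]], [[0, 0, 0], [0, 0, 0]]]' 0.0 30
python3 -c "
from h import *
s=ctrl.sense();print(s['eef_pos'],s['force'])"
```

```text
time_s: 34.4
eef_pos: [543.6, 376.2, 175.0]
ee_rot: [0.001, 0.0, 1.0, 0.001]
force: [0.1, -0.1, 0.4]
grip_width: 0.999
grip_force: 0.0
time_s: 34.8
eef_pos: [543.4, 376.2, 174.7]
ee_rot: [0.001, 0.0, 1.0, 0.0]
force: [-1.9, -0.3, 6.3]
grip_width: 0.755
grip_force: 32.3
[543.40244168 376.15854516 174.6817331 ] [-1.91635053 -0.30485375  6.30789819]
```

```bash
python3 steer.py '[[[0, 0, -15], [0, 0, 0]], [[0, 0, -55], [0, 0, 0]], [[0, 0, -100], [0, 0, 0]], [[0, 0, -135], [0, 0, 0]], [[0, -20, -140], [0, 0, 0]], [[-5, -65, -140], [0, 0, 0]], [[-10, -110, -140], [0, 0, 0]], [[-15, -155, -140], [0, 0, 0]]]'
python3 steer.py '[[[-2, -50, 0], [0, 0, 0]], [[-5, -100, 0], [0, 0, 0]], [[-8, -145, 0], [0, 0, 0]], [[-11, -185, 0], [0, 0, 0]], [[-11, -200, 0], [0, 0, 0]], [[-11, -203, 0], [0, 0, 0]], [[-11, -203, 0], [0, 0, 0]], [[-11, -203, 0], [0, 0, 0]]]'
python3 -c "
from h import *
s=ctrl.sense();print(s['eef_pos'],s['force'],s['grip_width'],to([569.5,18.2,224]))"
```

```text
time_s: 35.6
eef_pos: [557.8, 219.5, 314.4]
ee_rot: [0.001, -0.0, 1.0, 0.0]
force: [0.8, -0.2, -0.1]
grip_width: 0.753
grip_force: 33.6
time_s: 36.4
eef_pos: [568.9, 19.4, 313.4]
ee_rot: [0.0, -0.001, 1.0, 0.0]
force: [-0.1, 0.0, -0.7]
grip_width: 0.755
grip_force: 33.6
[568.92784943  19.4349838  313.40839762] [-0.07604001  0.00577254 -0.7170505 ] 0.7546537659139056 [-0.6, -1.3, 89.4, 0.0003, 0.0001, 0.0013]
```

```bash
python3 steer.py '[[[-0.5, -0.8, 20], [0, 0, 0]], [[-0.5, -0.8, 50], [0, 0, 0]], [[-0.5, -0.8, 75], [0, 0, 0]], [[-0.5, -0.8, 86], [0, 0, 0]], [[-0.5, -0.8, 88], [0, 0, 0]], [[-0.5, -0.8, 88], [0, 0, 0]]]'
python3 steer.py '[[[0, 0, 2], [0, 0, 0]], [[0, 0, 4], [0, 0, 0]], [[0, 0, 5], [0, 0, 0]], [[0, 0, 5], [0, 0, 0]]]'
```

```text
time_s: 37.0
eef_pos: [569.8, 17.7, 226.0]
ee_rot: [0.001, -0.0, 1.0, -0.0]
force: [-0.3, 0.5, -0.3]
grip_width: 0.75
grip_force: 33.6
time_s: 37.4
eef_pos: [569.5, 17.2, 220.3]
ee_rot: [0.0, 0.0, 1.0, -0.0]
force: [0.2, -0.1, -0.3]
grip_width: 0.753
grip_force: 33.6
```

```bash
python3 steer.py '[[[0, 0.8, 0], [0, 0, 0]], [[0, 0.8, 0.5], [0, 0, 0]], [[0, 0.8, 1.3], [0, 0, 0]], [[0, 0.8, 1.3], [0, 0, 0]]]'
python3 steer.py '[[[0, 0, 0], [0, 0, 0]], [[0, 0, 0], [0, 0, 0]], [[0, 0, 0], [0, 0, 0]]]' 1.0
python3 steer.py '[[[0, 0, -20], [0, 0, 0]], [[0, 0, -60], [0, 0, 0]], [[0, 0, -100], [0, 0, 0]], [[0, 0, -115], [0, 0, 0]], [[0, 0, -115], [0, 0, 0]], [[0, 0, -115], [0, 0, 0]]]'
python3 - <<'E'
from h import *
im,c=shot("wrist","wJ"); e=ctrl.sense()["eef_pos"];print(e)
print(disc(im,c,"66",(569.8,18.7),60)); u=proj(c,[569.8,18.7,48]); print(u)
E
```

```text
time_s: 37.8
eef_pos: [569.6, 18.1, 219.7]
ee_rot: [0.0, 0.0, 1.0, -0.0]
force: [-3.8, -0.0, 7.1]
grip_width: 0.753
grip_force: 34.2
time_s: 38.1
eef_pos: [569.5, 18.0, 218.8]
ee_rot: [-0.0, 0.0, 1.0, 0.0]
force: [0.8, -0.4, -1.0]
grip_width: 0.999
grip_force: 0.0
time_s: 38.7
eef_pos: [569.3, 18.0, 332.9]
ee_rot: [-0.001, 0.0, 1.0, 0.0]
force: [0.3, -0.5, -0.8]
grip_width: 1.004
grip_force: 0.0
[569.30267256  17.99912133 332.32336537]
{'box': (281, 194, 88, 86), 'centre': [569.4, 18.2], 'width': 67.6, 'near_centre': 568.1}
[325.10736129 236.28757214]
```

```bash
python3 steer.py '[[[15, 40, 0], [0, 0, 0]], [[32, 82, 0], [0, 0, 0]], [[49, 126, 0], [0, 0, 0]], [[66, 170, 0], [0, 0, 0]], [[83, 214, 0], [0, 0, 0]], [[100, 258, 0], [0, 0, 0]], [[117, 302, 0], [0, 0, 0]], [[132, 340, 0], [0, 0, 0]]]'
python3 steer.py '[[[6, 20, 20], [0, 0, 0]], [[6, 20, 45], [0, 0, 0]], [[6, 20, 47], [0, 0, 0]], [[6, 20, 47], [0, 0, 0]], [[6, 20, 47], [0, 0, 0]]]'
python3 - <<'E'
from h import *
im,c=shot("wrist","wK"); e=ctrl.sense()["eef_pos"];print(e)
for n,p in (("54",(430,379)),("30",(413,259)),("42",(528,260))): print(n,disc(im,c,n,p))
E
```

```text
time_s: 39.55
eef_pos: [436.3, 360.0, 332.3]
ee_rot: [-0.001, -0.0, 1.0, -0.001]
force: [0.2, -0.2, 0.7]
grip_width: 1.001
grip_force: 0.0
time_s: 40.05
eef_pos: [432.1, 377.7, 287.7]
ee_rot: [0.0, 0.001, 1.0, 0.0]
force: [-0.5, 0.3, 0.3]
grip_width: 0.997
grip_force: 0.0
[432.0824962  377.71572264 287.86343457]
54 {'box': (292, 203, 69, 68), 'centre': [430.8, 379.1], 'width': 52.9, 'near_centre': 432.5}
30 {'box': (147, 196, 43, 39), 'centre': [412.6, 260.5], 'width': 32.3, 'near_centre': 414.8}
42 {'box': (4, 381, 26, 18), 'centre': [563.5, 99.0], 'width': 23.5, 'near_centre': 595.9}
```

```bash
python3 steer.py '[[[1.2, 0.5, 20], [0, 0, 0]], [[1.2, 0.5, 60], [0, 0, 0]], [[1.2, 0.5, 90], [0, 0, 0]], [[1.2, 0.5, 107], [0, 0, 0]], [[1.2, 0.5, 113], [0, 0, 0]], [[1.2, 0.5, 113], [0, 0, 0]], [[1.2, 0.5, 113], [0, 0, 0]]]'
python3 steer.py '[[[0, 0, 0], [0, 0, 0]], [[0, 0, 0], [0, 0, 0]], [[0, 0, 0], [0, 0, 0]], [[0, 0, 0], [0, 0, 0]]]' 0.0 30
python3 -c "
from h import *
s=ctrl.sense();print(s['eef_pos'],s['force'])"
python3 steer.py '[[[0, 0, -15], [0, 0, 0]], [[0, 0, -55], [0, 0, 0]], [[0, 0, -100], [0, 0, 0]], [[0, 0, -140], [0, 0, 0]], [[-10, -25, -145], [0, 0, 0]], [[-25, -65, -145], [0, 0, 0]], [[-42, -109, -145], [0, 0, 0]], [[-58, -150, -145], [0, 0, 0]]]'
python3 -c "
from h import *
s=ctrl.sense();print(s['eef_pos'],s['force'],s['grip_width'],to([569.5,18.2,314]))"
```

```text
time_s: 40.8
eef_pos: [430.9, 378.7, 175.3]
ee_rot: [0.001, 0.0, 1.0, 0.001]
force: [0.4, -0.0, 0.5]
grip_width: 1.002
grip_force: 0.0
time_s: 41.2
eef_pos: [430.6, 378.6, 174.9]
ee_rot: [0.001, 0.0, 1.0, 0.0]
force: [-0.8, -1.4, 5.1]
grip_width: 0.615
grip_force: 30.6
[430.60902834 378.64971125 174.88635123] [-0.81246487 -1.41753751  5.0610119 ]
time_s: 42.0
eef_pos: [488.5, 226.9, 320.2]
ee_rot: [0.001, -0.0, 1.0, 0.0]
force: [0.1, 0.1, -0.8]
grip_width: 0.614
grip_force: 31.8
[488.4949095  226.86834272 320.1919403 ] [ 0.09196247  0.07528875 -0.79024265] 0.6143511589898462 [-81.0, -208.7, 6.2, 0.0002, 0.0013, 0.0001]
```

```bash
python3 steer.py '[[[-15, -40, 0], [0, 0, 0]], [[-32, -85, 0], [0, 0, 0]], [[-50, -130, 0], [0, 0, 0]], [[-67, -172, 0], [0, 0, 0]], [[-80.5, -204, 4], [0, 0, 0]], [[-80.5, -208, 8], [0, 0, 0]], [[-80.5, -208, 8], [0, 0, 0]], [[-80.5, -208, 8], [0, 0, 0]]]'
python3 steer.py '[[[0, 0, 20], [0, 0, 0]], [[0, 0, 45], [0, 0, 0]], [[0, 0, 62], [0, 0, 0]], [[0, 0, 72], [0, 0, 0]], [[0, 0, 75], [0, 0, 0]], [[0, 0, 75], [0, 0, 0]], [[0, 0, 75], [0, 0, 0]]]'
python3 -c "
from h import *
s=ctrl.sense();print(s['eef_pos'],s['force'],s['grip_width'],to([569.4,18.1,232]))"
```

```text
time_s: 42.8
eef_pos: [568.4, 21.5, 311.5]
ee_rot: [0.0, -0.0, 1.0, 0.0]
force: [0.7, 1.1, -1.4]
grip_width: 0.613
grip_force: 31.8
time_s: 43.5
eef_pos: [569.0, 20.7, 236.9]
ee_rot: [0.001, -0.0, 1.0, -0.0]
force: [-0.3, -0.3, -0.5]
grip_width: 0.612
grip_force: 31.8
[569.02064974  20.71665433 236.879664  ] [-0.27801267 -0.29522574 -0.46646976] 0.6122458897528431 [-0.4, -2.6, 4.9, -0.0003, 0.0015, 0.0001]
```

```bash
python3 steer.py '[[[-0.4, -2, 0], [0, 0, 0]], [[-0.4, -2.5, 2], [0, 0, 0]], [[-0.4, -2.5, 4], [0, 0, 0]], [[-0.4, -2.5, 5], [0, 0, 0]], [[-0.4, -2.5, 5.5], [0, 0, 0]], [[-0.4, -2.5, 5.5], [0, 0, 0]]]'
python3 steer.py '[[[0, 0, 0], [0, 0, 0]], [[0, 0, 0], [0, 0, 0]], [[0, 0, 0], [0, 0, 0]]]' 1.0
python3 steer.py '[[[0, 0, -20], [0, 0, 0]], [[0, 0, -60], [0, 0, 0]], [[0, 0, -95], [0, 0, 0]], [[0, 0, -105], [0, 0, 0]], [[0, 0, -105], [0, 0, 0]], [[0, 0, -105], [0, 0, 0]]]'
python3 - <<'E'
from h import *
im,c=shot("wrist","wL"); e=ctrl.sense()["eef_pos"];print(e)
print(disc(im,c,"54",(569.8,18.7),72),to([528,259.5,337]))
E
```

```text
time_s: 44.1
eef_pos: [569.3, 17.9, 231.8]
ee_rot: [0.0, 0.0, 1.0, -0.0]
force: [-5.4, -0.4, 14.2]
grip_width: 0.619
grip_force: 33.0
time_s: 44.4
eef_pos: [569.2, 18.0, 230.2]
ee_rot: [-0.0, 0.0, 1.0, 0.0]
force: [0.9, -0.4, -0.7]
grip_width: 1.002
grip_force: 0.0
time_s: 45.0
eef_pos: [569.0, 18.0, 333.9]
ee_rot: [-0.001, 0.0, 1.0, 0.0]
force: [-0.6, -0.2, -0.8]
grip_width: 1.001
grip_force: 0.0
[569.01457996  18.01326699 333.61207361]
{'box': (281, 195, 88, 85), 'centre': [569.7, 18.2], 'width': 64.6, 'near_centre': 560.3} [41.1, 241.5, -3.1, 0.0005, -0.003, -0.0004]
```

```bash
python3 steer.py '[[[7, 40, 0], [0, 0, 0]], [[15, 85, 0], [0, 0, 0]], [[23, 130, 0], [0, 0, 0]], [[31, 175, 0], [0, 0, 0]], [[38, 215, 10], [0, 0, 0]], [[41, 240, 35], [0, 0, 0]], [[41, 241, 45], [0, 0, 0]], [[41, 241, 45], [0, 0, 0]]]'
python3 steer.py '[[[0, 0, 0], [0, 0, 0]], [[0, 0, 0], [0, 0, 0]]]'
python3 - <<'E'
from h import *
im,c=shot("wrist","wM"); e=ctrl.sense()["eef_pos"];print(e)
for n,p in (("42",(528,260)),("30",(413,259))): print(n,disc(im,c,n,p))
E
```

```text
time_s: 45.85
eef_pos: [527.9, 258.9, 287.7]
ee_rot: [-0.002, -0.0, 1.0, -0.001]
force: [0.4, -1.1, 0.3]
grip_width: 0.993
grip_force: 0.0
time_s: 46.05
eef_pos: [528.8, 258.0, 291.1]
ee_rot: [0.001, 0.001, 1.0, 0.0]
force: [-0.4, -0.1, -0.1]
grip_width: 0.999
grip_force: 0.0
[528.74819243 258.10150952 291.17095708]
42 {'box': (302, 212, 52, 52), 'centre': [529.1, 260.5], 'width': 40.5, 'near_centre': 531.3}
30 {'box': (304, 51, 43, 48), 'centre': [413.3, 258.8], 'width': 28.8, 'near_centre': 411.8}
```

```bash
python3 steer.py '[[[-0.4, 1.7, 20], [0, 0, 0]], [[-0.4, 1.7, 60], [0, 0, 0]], [[-0.4, 1.7, 95], [0, 0, 0]], [[-0.4, 1.7, 110], [0, 0, 0]], [[-0.4, 1.7, 115], [0, 0, 0]], [[-0.4, 1.7, 115], [0, 0, 0]], [[-0.4, 1.7, 115], [0, 0, 0]]]'
python3 steer.py '[[[0, 0, 0], [0, 0, 0]], [[0, 0, 0], [0, 0, 0]], [[0, 0, 0], [0, 0, 0]], [[0, 0, 0], [0, 0, 0]], [[0, 0, 0], [0, 0, 0]]]' 0.0 30
python3 -c "
from h import *
s=ctrl.sense();print(s['eef_pos'],s['force'])"
python3 steer.py '[[[0, 0, -15], [0, 0, 0]], [[0, 0, -55], [0, 0, 0]], [[0, 0, -100], [0, 0, 0]], [[0, 0, -140], [0, 0, 0]], [[-8, -25, -150], [0, 0, 0]], [[-15, -70, -150], [0, 0, 0]], [[-23, -115, -150], [0, 0, 0]], [[-30, -155, -150], [0, 0, 0]]]'
python3 -c "
from h import *
s=ctrl.sense();print(s['eef_pos'],s['force'],s['grip_width'],to([569.4,18.1,324]))"
```

```text
time_s: 46.8
eef_pos: [529.3, 260.8, 177.1]
ee_rot: [0.001, 0.0, 1.0, 0.0]
force: [-0.2, 0.5, -0.2]
grip_width: 1.004
grip_force: 0.0
time_s: 47.3
eef_pos: [528.8, 260.8, 176.1]
ee_rot: [0.0, 0.0, 1.0, 0.0]
force: [-1.9, -0.4, 5.7]
grip_width: 0.473
grip_force: 30.0
[528.79806963 260.80368353 176.10325869] [-1.93936745 -0.40016101  5.72573923]
time_s: 48.1
eef_pos: [558.5, 103.9, 326.5]
ee_rot: [0.001, 0.0, 1.0, -0.0]
force: [0.6, -0.2, -0.5]
grip_width: 0.477
grip_force: 30.5
[558.52654475 103.89468776 326.53852687] [ 0.59063644 -0.17186717 -0.45658066] 0.47726483726478613 [-10.9, -85.8, 2.6, -0.0001, 0.0011, -0.0002]
```

```bash
python3 steer.py '[[[-5, -40, 0], [0, 0, 0]], [[-10.5, -78, 4], [0, 0, 0]], [[-10.5, -86, 20], [0, 0, 0]], [[-10.5, -86, 45], [0, 0, 0]], [[-10.5, -86, 65], [0, 0, 0]], [[-10.5, -86, 74], [0, 0, 0]], [[-10.5, -86, 76], [0, 0, 0]], [[-10.5, -86, 76], [0, 0, 0]]]'
python3 steer.py '[[[0, 0, 0], [0, 0, 0]], [[0, 0, 0], [0, 0, 0]]]'
python3 -c "
from h import *
s=ctrl.sense();print(s['eef_pos'],s['force'],s['grip_width'],to([569.4,18.1,245]))"
```

```text
time_s: 48.9
eef_pos: [569.3, 19.8, 250.2]
ee_rot: [0.001, 0.0, 1.0, -0.0]
force: [0.1, -0.3, -0.8]
grip_width: 0.473
grip_force: 30.5
time_s: 49.1
eef_pos: [569.3, 19.8, 250.3]
ee_rot: [0.001, 0.0, 1.0, -0.0]
force: [1.0, -0.2, -0.3]
grip_width: 0.475
grip_force: 30.5
[569.26954391  19.75188114 250.29359072] [ 1.04727232 -0.21617447 -0.25238757] 0.4751175342463422 [-0.1, -1.7, 5.3, -0.0003, 0.0014, -0.0002]
```

```bash
python3 steer.py '[[[-0.1, -1, 0], [0, 0, 0]], [[-0.1, -1.7, 2], [0, 0, 0]], [[-0.1, -1.7, 4], [0, 0, 0]], [[-0.1, -1.7, 5.3], [0, 0, 0]], [[-0.1, -1.7, 5.8], [0, 0, 0]], [[-0.1, -1.7, 5.8], [0, 0, 0]]]'
python3 steer.py '[[[0, 0, 0], [0, 0, 0]], [[0, 0, 0], [0, 0, 0]], [[0, 0, 0], [0, 0, 0]]]' 1.0
python3 steer.py '[[[0, 0, -20], [0, 0, 0]], [[0, 0, -60], [0, 0, 0]], [[0, 0, -95], [0, 0, 0]], [[0, 0, -95], [0, 0, 0]], [[0, 0, -95], [0, 0, 0]]]'
python3 - <<'E'
from h import *
im,c=shot("wrist","wN"); e=ctrl.sense()["eef_pos"];print(e)
print(to([413,258.6,337]))
E
```

```text
time_s: 49.7
eef_pos: [569.2, 18.0, 245.0]
ee_rot: [0.0, 0.0, 1.0, -0.0]
force: [-6.8, 0.5, 14.6]
grip_width: 0.472
grip_force: 31.8
time_s: 50.0
eef_pos: [569.2, 18.0, 243.3]
ee_rot: [-0.0, 0.0, 1.0, 0.0]
force: [-0.1, 0.7, 0.3]
grip_width: 0.957
grip_force: 0.0
time_s: 50.5
eef_pos: [569.1, 18.0, 338.6]
ee_rot: [0.0, 0.0, 1.0, -0.0]
force: [-0.3, 0.5, -0.6]
grip_width: 1.001
grip_force: 0.0
[569.04843337  18.03140307 337.59511315]
[156.1, 240.5, 0.9, 0.0003, -0.0015, -0.0003]
```

```bash
python3 steer.py '[[[20, 32, 0], [0, 0, 0]], [[46, 70, 0], [0, 0, 0]], [[72, 110, 0], [0, 0, 0]], [[98, 150, 0], [0, 0, 0]], [[124, 190, 0], [0, 0, 0]], [[146, 226, 20], [0, 0, 0]], [[156, 240, 45], [0, 0, 0]], [[156, 240, 50], [0, 0, 0]]]' 0.7
python3 steer.py '[[[0, 0, 0], [0, 0, 0]], [[0, 0, 0], [0, 0, 0]]]'
python3 - <<'E'
from h import *
im,c=shot("wrist","wO"); e=ctrl.sense()["eef_pos"];print(e)
print(disc(im,c,"30",(413,259)))
E
```

```text
time_s: 51.35
eef_pos: [411.3, 259.3, 285.3]
ee_rot: [-0.003, -0.001, 1.0, -0.001]
force: [-0.1, -0.1, 0.3]
grip_width: 0.7
grip_force: 0.0
time_s: 51.55
eef_pos: [414.1, 257.4, 288.9]
ee_rot: [0.0, 0.001, 1.0, -0.0]
force: [-0.8, 1.2, -0.5]
grip_width: 0.698
grip_force: 0.0
[414.13026132 257.31224296 289.17310587]
{'box': (308, 218, 37, 38), 'centre': [412.4, 258.6], 'width': 28.5, 'near_centre': 414.8}
```

```bash
python3 steer.py '[[[1.2, 0.6, 20], [0, 0, 0]], [[1.2, 0.6, 60], [0, 0, 0]], [[1.2, 0.6, 92], [0, 0, 0]], [[1.2, 0.6, 107], [0, 0, 0]], [[1.2, 0.6, 111], [0, 0, 0]], [[1.2, 0.6, 111], [0, 0, 0]], [[1.2, 0.6, 111], [0, 0, 0]]]'
python3 steer.py '[[[0, 0, 0], [0, 0, 0]], [[0, 0, 0], [0, 0, 0]], [[0, 0, 0], [0, 0, 0]], [[0, 0, 0], [0, 0, 0]], [[0, 0, 0], [0, 0, 0]]]' 0.0 30
python3 -c "
from h import *
s=ctrl.sense();print(s['eef_pos'],s['force'])"
python3 steer.py '[[[0, 0, -15], [0, 0, 0]], [[0, 0, -55], [0, 0, 0]], [[0, 0, -100], [0, 0, 0]], [[0, 0, -140], [0, 0, 0]], [[-20, -30, -155], [0, 0, 0]], [[-46, -70, -155], [0, 0, 0]], [[-72, -110, -155], [0, 0, 0]], [[-98, -150, -155], [0, 0, 0]]]'
python3 -c "
from h import *
s=ctrl.sense();print(s['eef_pos'],s['force'],s['grip_width'],to([569.4,18.1,334]))"
```

```text
time_s: 52.3
eef_pos: [412.7, 258.5, 178.8]
ee_rot: [0.001, 0.0, 1.0, 0.0]
force: [-0.8, 0.9, 0.3]
grip_width: 0.703
grip_force: 0.0
time_s: 52.8
eef_pos: [412.3, 258.7, 178.5]
ee_rot: [0.001, 0.0, 1.0, 0.0]
force: [-1.0, -1.1, 6.6]
grip_width: 0.333
grip_force: 29.2
[412.29306658 258.70139579 178.47189813] [-1.03716602 -1.11631734  6.56949025]
time_s: 53.6
eef_pos: [510.6, 107.0, 333.2]
ee_rot: [0.001, -0.0, 1.0, 0.0]
force: [0.9, 1.0, -0.1]
grip_width: 0.325
grip_force: 29.7
[510.61903946 107.01434179 333.19562596] [ 0.87482911  1.00561171 -0.10491104] 0.3246449217691082 [-58.8, -88.9, -0.7, 0.0, 0.001, 0.0001]
```

```bash
python3 steer.py '[[[-23, -36, 0], [0, 0, 0]], [[-48, -75, 0], [0, 0, 0]], [[-58.6, -89, 10], [0, 0, 0]], [[-58.6, -89, 35], [0, 0, 0]], [[-58.6, -89, 55], [0, 0, 0]], [[-58.6, -89, 66], [0, 0, 0]], [[-58.6, -89, 69], [0, 0, 0]], [[-58.6, -89, 69], [0, 0, 0]]]'
python3 steer.py '[[[0, 0, 0], [0, 0, 0]], [[0, 0, 0], [0, 0, 0]]]'
python3 -c "
from h import *
s=ctrl.sense();print(s['eef_pos'],s['force'],s['grip_width'],to([569.3,18.1,259.5]))"
```

```text
time_s: 54.4
eef_pos: [568.7, 19.7, 264.0]
ee_rot: [0.0, 0.0, 1.0, -0.0]
force: [0.4, 0.6, 0.6]
grip_width: 0.333
grip_force: 29.7
time_s: 54.6
eef_pos: [568.8, 19.7, 264.5]
ee_rot: [0.001, 0.0, 1.0, -0.0]
force: [0.8, -0.7, -0.2]
grip_width: 0.33
grip_force: 29.7
[568.76423963  19.7173429  264.51749835] [ 0.81559436 -0.66008932 -0.24084702] 0.3301725320716231 [-0.5, -1.6, 5.0, -0.0003, 0.0016, -0.0001]
```

Place it, release to a moderate opening, retreat, and look from the top, side and wrist cameras.

```bash
python3 steer.py '[[[-0.5, -1, 0], [0, 0, 0]], [[-0.5, -1.6, 2], [0, 0, 0]], [[-0.5, -1.6, 4], [0, 0, 0]], [[-0.5, -1.6, 5], [0, 0, 0]], [[-0.5, -1.6, 5.5], [0, 0, 0]], [[-0.5, -1.6, 5.5], [0, 0, 0]]]'
python3 steer.py '[[[0, 0, 0], [0, 0, 0]], [[0, 0, 0], [0, 0, 0]], [[0, 0, 0], [0, 0, 0]]]' 0.8
python3 steer.py '[[[0, 0, -20], [0, 0, 0]], [[0, 0, -60], [0, 0, 0]], [[0, 0, -100], [0, 0, 0]], [[40, 0, -130], [0, 0, 0]], [[90, 0, -130], [0, 0, 0]], [[90, 0, -130], [0, 0, 0]], [[90, 0, -130], [0, 0, 0]]]'
python3 - <<'E'
from h import *
im,c=shot("wrist","wP"); s=ctrl.sense(); print(s["eef_pos"],s["force"])
u=proj(c,[569.4,18.1,70]).astype(int); print(u)
a=im[max(0,u[1]-80):u[1]+80,max(0,u[0]-160):u[0]+160]; t,ct=shot("top"); sd,_=shot("side")
a=cv2.resize(a,(800,400)); b=cv2.resize(np.hstack([sd[180:430,200:400]]),(160,200)); 
b=np.hstack([cv2.resize(sd[190:430,190:400],(350,200)),cv2.resize(t[190:340,220:460],(450,200))])
cv2.imwrite("pics/final.png",np.vstack([a,b])[:,:,::-1])
E
```

```text
time_s: 55.2
eef_pos: [569.1, 18.0, 259.4]
ee_rot: [0.0, 0.0, 1.0, -0.0]
force: [-4.5, 0.9, 11.6]
grip_width: 0.333
grip_force: 30.8
time_s: 55.5
eef_pos: [569.1, 18.0, 257.8]
ee_rot: [-0.0, 0.0, 1.0, 0.0]
force: [-0.3, -0.1, -0.1]
grip_width: 0.8
grip_force: 0.0
time_s: 56.2
eef_pos: [478.7, 18.1, 388.5]
ee_rot: [0.0, 0.0, 1.0, -0.0]
force: [1.0, -0.9, 0.7]
grip_width: 0.801
grip_force: 0.0
[479.56501959  17.90611783 388.45468257] [ 0.81288373 -0.58157059 -1.31860725]
[324 312]
```

View pics/final.png

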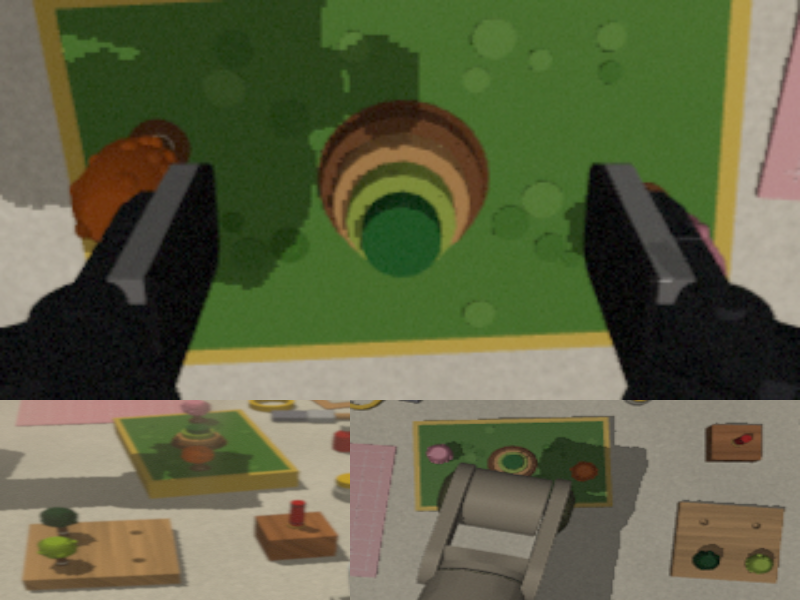

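The picture shows all four discs nested and centred on the hill. Both trees stand in their sockets, the rod is in its holder, and lime and dark are still in the rack.

```bash
python3 -c "
from rig import ctrl
print(ctrl.finish_job())"
```

```text
the job is handed in; nothing more can be done
None
```

The job is handed in, though the rig returned no verdict: the left socket probed 20 mm deep and the right 38 mm, so pink stands in the left and orange in the right, the rod is back in its holder, lime and dark are still in the rack, and all four discs are stacked on the spot in width order, about 1 mm off centre at most by arm readings.

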